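Fit the collimator tube to a fluorescence illuminator

TASK

Fit the loose collimator tube into the microscope illuminator housing: lift it out of its tray at the finger cut-out, feel its nose into the bore, slide it about halfway in and let go so that it stays there by itself; then take a fresh grip on the ribbed black rear end behind the collar, press it fully home until the collar seats on the end face, and let go. It is a close sliding fit with lenses inside: ease it in gently, without forcing or jamming it or knocking against the housing, and leave the other things on the bench where they are.

Things in the scene. Friction and masses are not known exactly. Their poses are not given: they have to be found in the camera images.
- tube: Collimator tube, rod-like, 222 mm long, about 0.26 kg: plain aluminium front 28 mm in diameter and 150 mm long, collar 40 mm in diameter and 8 mm thick, ribbed black rear end 28 mm in diameter and 58 mm long with a steel stub. Origin on its axis at the collar's front (seating) face; +y along the axis to the nose; it balances 40 mm in front of the origin. Starts lying level in the tray.
- nose (a point): Centre of the tube's front end, 150 mm in front of the collar's seating face; the last 3 mm taper from 28 to 26.4 mm in diameter to lead it in.
- grip (a point): Centre of the tube's ribbed black rear end (28 mm in diameter), on the axis, 37 mm behind the collar's seating face: where to take the second grip.
- housing: Illuminator housing, fixed: aluminium barrel 74 mm in diameter, from 88 mm on inside a grey box-shaped body 100 mm wide (top 47 mm above the bore's axis), on a stand with a sole plate 110 mm wide. Origin on the bench under the centre of the bore's mouth; the level bore's axis is 75 mm above the bench; +y runs into the bore: the tube goes in along +y, its own +y the same way.
- mouth (a point): Nominal centre of the bore's mouth, in the plane of the end face on which the collar seats; axes as the housing. The bore (29 mm in diameter, 170 mm deep) is in an inner sleeve 44 mm in diameter, whose front end stands wherever its three centring screws were last set: up to 3.6 mm off this point sideways and 3.6 mm up or down. That is not measured: feel for it.
- pivot (a point): Point on the nominal axis 172 mm inside the mouth, near which the sleeve is pivoted, so that it is tilted when its front end stands off centre: the bore's axis runs through here, up to 0.021 rad off the housing's y each way.
- drag (a point): Point on the nominal axis, 48 mm inside the mouth, at the spring plunger (brass knob on the barrel's +x side), which presses sideways on the tube: once the nose has passed it the tube drags with about 5 to 10 N and stays where it is left, its rear drooping 2 to 7 mm when half in (bring it level in a light grip). More than 45 N of contact between tube and housing, side loads included, is forcing it.
- tray: Fitted grey foam tray in a black plastic shell, fixed, 140 by 260 mm, 44 mm high. The tube lies in a groove along y (nose to +y), axis 34 mm above the bench, only its top 4 mm standing out, except at the finger cut-out in the middle: 64 mm long, open right across down to 4 mm above the bench (shell rim 12 mm high). Origin on the underside under the cut-out's centre, where the tube, 42 mm in front of its collar face, can be gripped.
- screwdriver: Screwdriver 160 mm long, lying on the bench; not to be moved.
- objective_pot: White plastic pot for an objective, 42 mm in diameter, 62 mm high, standing; not to be moved.
- cleaner: Small amber bottle, 34 mm in diameter, 85 mm high, standing; not to be moved.
- stage_insert: Flat black plate 110 by 160 by 5 mm with a round hole, lying; not to be moved.
Mind the look-alikes: they are no part of the job. Of the things like the housing, leave any that is blue or green; of the rest the larger one is meant.

How it is judged:
On the way, in this order (a step that is already met when the one before it is completed fails the run):
1. the nose is 40 to 110 mm inside the bore and the tube has been let go (y of nose in the frame of mouth between 0.04 and 0.11 m and x of nose in the frame of mouth between -0.006 and 0.006 m and z of nose in the frame of mouth between -0.006 and 0.006 m and angle between the y axis of tube and the y axis of housing, either way round below 0.1 rad and contact force between the fingers and tube below 0.3 N), for 0.3 s.
2. the tube is gripped again behind the collar while it is still at least 25 mm short of home (y of the grasp point in the frame of tube between -0.07 and -0.008 m and contact force between the fingers and tube above 3 N and y of tube in the frame of mouth below -0.025 m), for 0.1 s.
At the end, for the whole second after the job is handed in: The collar's seating face is within 1.5 mm of the mouth's plane and within 7.5 mm of its nominal centre, the tube is in line with the bore within 0.05 rad, at rest and let go of (y of tube in the frame of mouth above -0.0015 m and distance between tube and mouth below 0.0075 m and angle between the y axis of tube and the y axis of housing, either way round below 0.05 rad and contact force between the fingers and tube below 0.3 N and linear speed of tube below 0.01 m/s); the robot touches nothing.
It fails at once if the tube presses on the housing with more than 45 N in all (contact force between tube and housing above 45 N).
It fails at once if the gripper or arm presses on the housing with more than 15 N (contact force between any of the fingers, the arm and housing above 15 N).
It fails at once if another thing on the bench is moved by more than 15 mm (distance of any of screwdriver, objective_pot, cleaner, stage_insert from where it was at the start of the episode above 0.015 m).
It also fails if it takes over 72 s, if anything falls off the work surface, if the arm or the gripper's body presses on something with over 40 N, if the wrist force passes 120 N, or if a joint passes its speed limit or range.

ROBOT

A 6-joint arm with a two-finger parallel gripper is mounted at the origin on the work surface. World frame = base frame: x ahead of the robot, y to its left, z up, the work surface at z = 0. Lengths are in m, angles in rad, forces in N, time in s.
With the tool pointing down it reaches from about 0.25 to 0.775 m from the base axis. Payload 4 kg.
Tool frame: the origin (TCP) lies midway between the tips of the shut fingers; the grasp point (between the pads) lies 19 mm behind it; z points along the fingers, x is the direction in which the jaws open and shut, and the axes are right-handed (so a half turn about z gives the same grasp; the last joint's range is limited). The gripper opens to 85 mm and grips with 20 to 120 N. Pads are 22 mm wide; open, the fingers measure 114 mm over their backs; the gripper's body (76 mm by 85 mm) begins 54 mm behind the grasp point. The pads swing forward as they close: fully open they stand 13 mm farther back than shut.
Start: joints at [1.07, 0.087, 1.371, -0, 1.684, -0.103], TCP at [0.213, 0.507, 0.231] pointing down, gripper open.
Joint ranges: [-3.1, 3.1], [-0.76, 2.03], [0.27, 2.55], [-1.08, 4.22], [0.17, 2.65], [-2.57, 2.57]. Speed limits (rad/s): [2.79, 2.79, 3.14, 3.14, 3.14, 3.14].

INTERFACE

Orientations are given as a 3x3 rotation matrix whose columns are the frame's x, y, z axes.
In Python, from workcell import manip gives the robot as it stands.
- The arm moves only by the tool move_arm, never from a script. Its argument "commands" is a list of rows, each an object of numbers: "tx", "ty", "tz": the shift along the tool's x, y, z in cm; "yaw": the turn about the tool's z in degrees. A call has 1 to 5 rows; each row shifts and turns the commanded pose from where the row before left it, along the tool's axes as they then stand; what a row does not reach is not made up. A row lasts 1/8 s, in which the tool goes at most 62.5 mm and 10.7 degrees, less where a joint would pass 70% of its speed; a pose out of reach is approached as far as the arm can. A call with a gripper value outside its range is refused whole. "jaw" is the finger opening in cm, from 0 to 8.54, set as the call begins (left out, the last holds). The fingers move at their own pace and stop on an object; "squeeze" is the grip in N (left out, the last holds). Time passes only in rows, so rows that do not move let the fingers close. It gives the time, the measured TCP pose, the force and the opening at its end, in the units of the state.
- manip.observe(): the state, without advancing time (a new reading comes with each control period).
- manip.get_image(name): name is "scene" or "side" or "wrist"; returns a dict with "img" (384x512x3 uint8, red, green, blue), "fx", "fy", "cx", "cy" (pixels), "rvec" (rotation vector, rad) and "tvec" (3), from world to camera coordinates, as OpenCV has them. Camera axes: x right, y down, z forward; pixel columns grow to the right and rows downward; lengths in m; the calibration is good to about 2 mm. A picture is of the moment at which its call begins. There is no depth.
- manip.hand_in(): hands the job in, once; it reports no verdict.
The state is a dict: "t": time; "qpos": joint angles; "qvel": joint speeds; "joint_efforts": joint torques, N m; "tool_pos": TCP position; "tcp_rot": TCP orientation; "wrist_force": force on the tool from outside, world axes, zero at the start; "wrist_torque": the same for the moment, N m; "width": finger opening in m.
Only numpy, scipy, OpenCV 4.12 (cv2) and the standard library are available. Lean on these libraries where they do the work, as an engineer would, in place of code of your own. Each camera call takes 0.05 s, during which the arm holds its last target.

## Working session

There is one attempt and no reset: what is moved stays moved. The work goes in short steps, Python scripts to look and compute and a tool call to move; the robot and the scene stay as the last step left them, time stands still between calls to the robot, and variables do not carry over. Pictures are saved under pics/ and viewed, and the job is handed in when it is done.

Besides the shell and the picture viewer there is one more tool, called after "Emit:" as name(argument=value, ...) on one line, values as JSON. move_arm: Moves the arm, as the interface text tells. Its arguments: {"type":"object","properties":{"commands":{"type":"array"},"jaw":{"type":"number"},"squeeze":{"type":"number"}},"required":["commands"]}

```bash
ls; mkdir -p pics
python3 - <<'E'
from workcell import manip
import cv2
o=manip.observe()
for k,v in o.items(): print(k,v)
for n in ["scene","side","wrist"]:
    d=manip.get_image(n); cv2.imwrite(f"pics/{n}0.png",d["img"][:,:,::-1]); print(n,d["fx"],d["cx"],d["cy"],d["rvec"],d["tvec"])
E
```

```text
pics
t 0.0
qpos [ 1.06990637e+00  8.79702837e-02  1.37227462e+00  6.05131580e-06
  1.68356776e+00 -1.03098991e-01]
qvel [-0.00040014 -0.00015374 -0.00023663  0.00063485  0.00053875 -0.00085306]
joint_efforts [ 1.01690777e-03 -3.51856434e+01 -3.13276005e+01  1.32095411e-04
  1.06145261e-02 -1.06150608e-06]
tool_pos [0.2128251  0.50662109 0.23012042]
tcp_rot [[ 3.87380930e-01  9.21919122e-01 -1.07133753e-03]
 [ 9.21917101e-01 -3.87382341e-01 -1.94440738e-03]
 [-2.20760358e-03 -2.34458050e-04 -9.99997536e-01]]
wrist_force [ 0.63050694  0.07804402 -0.21337044]
wrist_torque [-0.03647926  0.00069156  0.04765862]
width 0.08518894358975138
scene 416.5803927333347 252.83612287139536 194.8741604781335 [ 0.8326925   2.53118986 -1.14386726] [ 0.45473221 -0.13021163  1.35207989]
side 365.49975590155253 250.3087622070858 195.77248941267482 [ 2.25699885 -0.08746658  0.0385325 ] [-0.53960543  0.0506855   1.22007491]
wrist 270.3646699177984 249.88997437468248 189.1057223480122 [-2.41452102 -1.60267759 -0.22373425] [-0.54810121 -0.03451423  0.38006545]
```

View pics/scene0.png

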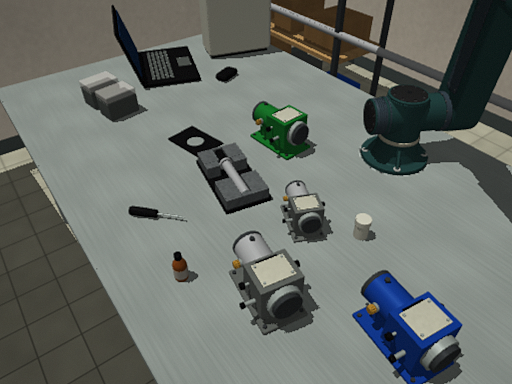

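View pics/side0.png

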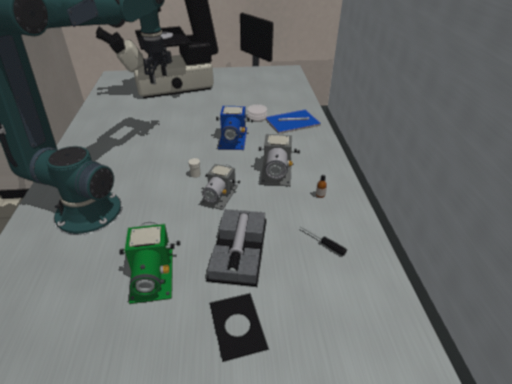

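View pics/wrist0.png

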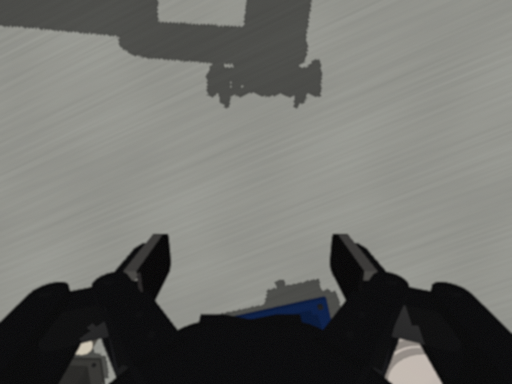

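Housing candidates in the scene view are green (283,128), small grey (305,210), large grey (270,280) and blue (410,325). Green and blue are ruled out, and of the two grey ones the larger, at (270,280), fits. I'll confirm it in an enlarged crop.

```bash
cat > h.py <<'E'
import numpy as np, cv2
from workcell import manip
class Cam:
    def __init__(s,n):
        d=manip.get_image(n); s.img=d["img"]; s.R=cv2.Rodrigues(np.array(d["rvec"]))[0]; s.t=np.array(d["tvec"]).ravel()
        s.K=np.array([[d["fx"],0,d["cx"]],[0,d["fy"],d["cy"]],[0,0,1]]); s.C=-s.R.T@s.t; s.rvec=np.array(d["rvec"])
    def plane(s,u,v,z):
        r=s.R.T@np.linalg.inv(s.K)@np.array([u,v,1.]); return s.C+r*(z-s.C[2])/r[2]
    def proj(s,P):
        return cv2.projectPoints(np.atleast_2d(np.array(P,float)),s.rvec,s.t,s.K,None)[0].reshape(-1,2)
    def save(s,name,box=None,f=1):
        im=s.img[:,:,::-1]
        if box: im=im[box[1]:box[3],box[0]:box[2]]
        cv2.imwrite("pics/"+name,cv2.resize(np.ascontiguousarray(im),None,fx=f,fy=f,interpolation=cv2.INTER_CUBIC))
def tri(c1,p1,c2,p2):
    P1=c1.K@np.c_[c1.R,c1.t];P2=c2.K@np.c_[c2.R,c2.t]
    X=cv2.triangulatePoints(P1,P2,np.array(p1,float).reshape(2,1),np.array(p2,float).reshape(2,1)).ravel();return X[:3]/X[3]
E
python3 - <<'E'
from h import *
a=Cam("scene");a.save("sc1.png",(170,130,340,340),3.5 and 2.8)
a.save("sc1.png",(170,130,340,340),2.8)
b=Cam("side");b.save("sd1.png",(190,120,350,290),3.5)
print(a.C,b.C)
E
```

```text
[1.00409841 0.62610997 0.8072355 ] [ 0.47007846 -0.9493655   0.81243906]
```

View pics/sc1.png

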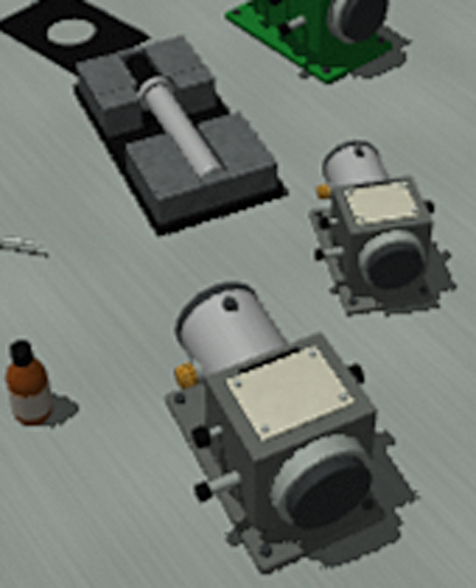

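View pics/sd1.png

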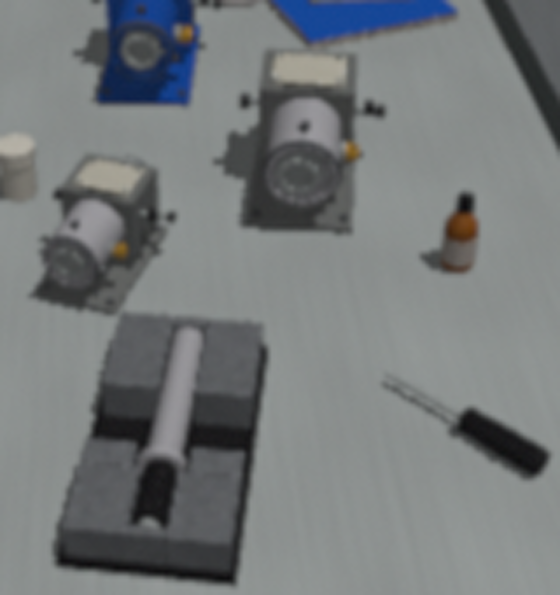

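The crops confirm the large grey housing: barrel and mouth face the side camera, with the brass knob on its +x side. The tube lies in the tray with its nose towards the housing. Next, coarse positions.

Run:
```python
from h import *
a=Cam("scene");b=Cam("side")
S=lambda x,y:(x/3.5+190,y/3.5+120)
C=lambda x,y:(x/2.8+170,y/2.8+130)
for n,p,z in [("nose top",S(189,328),.046),("collar top",S(166,455),.05),("stub",S(150,522),.034),("tray fl",S(60,562),0),("tray fr",S(234,580),0),("trayBackL top",S(123,314),.044),("trayBR top",S(263,323),.044),("soleL",S(243,225),0),("soleR",S(352,232),0)]:
    print(n,b.plane(*p,z).round(4))
for n,p,z in [("nose top",C(210,172),.046),("collar top",C(152,80),.052),("soleA",C(265,572),0),("soleB",C(166,398),0),("cover1",C(310,348),.122)]:
    print(n,a.plane(*p,z).round(4))
print("mouth",tri(a,C(218,330),b,S(303,176)))
print("endface centre side z.075",b.plane(*S(303,176),.075))
```

```text
nose top [ 0.5135 -0.1051  0.046 ]
collar top [ 0.4856 -0.258   0.05  ]
stub [ 0.4702 -0.3114  0.034 ]
tray fl [ 0.3986 -0.3175  0.    ]
tray fr [ 0.5324 -0.3451  0.    ]
trayBackL top [ 0.4553 -0.0794  0.044 ]
trayBR top [ 0.5802 -0.1015  0.044 ]
soleL [0.5822 0.1001 0.    ]
soleR [0.6933 0.0794 0.    ]
nose top [ 0.5176 -0.0976  0.046 ]
collar top [ 0.4843 -0.2533  0.052 ]
soleA [0.7204 0.2594 0.    ]
soleB [0.6896 0.0779 0.    ]
cover1 [0.6229 0.1868 0.122 ]
mouth [0.64099481 0.08986895 0.06625684]
endface centre side z.075 [0.63878648 0.0778419  0.075     ]
```

```bash
cat >> h.py <<'E'
def plan(target,ang,n,R=None,p=None):
    """rows from measured pose to target TCP (world), tool-x heading ang deg, n rows"""
    o=manip.observe();p=np.array(o["tool_pos"]);R=np.array(o["tcp_rot"])
    a0=np.degrees(np.arctan2(R[1,0],R[0,0])); d=-((ang-a0+180)%360-180)  # yaw about tool z(down)
    print("now",p.round(4),"ang",a0.round(2),"yaw total",d.round(2))
    st=(np.array(target)-p)/n
    for i in range(n):
        a=np.radians(a0-d*i/n); X=np.array([np.cos(a),np.sin(a),0]);Z=np.array([0,0,-1.]);Y=np.cross(Z,X)
        print({"tx":round(100*st@X,2),"ty":round(100*st@Y,2),"tz":round(100*st@Z,2),"yaw":round(d/n,2)})
E
python3 - <<'E'
from h import *
plan([.49,-.20,.24],-11.2,16)
c=Cam("wrist");o=manip.observe();R=np.array(o["tcp_rot"])
print("cam in tool",R.T@(c.C-o["tool_pos"]), (R.T@c.R.T).round(3))
E
```

```text
now [0.213 0.507 0.231] ang 67.21 yaw total 78.41
{'tx': np.float64(-3.4), 'ty': np.float64(3.31), 'tz': np.float64(-0.06), 'yaw': np.float64(4.9)}
{'tx': np.float64(-3.11), 'ty': np.float64(3.59), 'tz': np.float64(-0.06), 'yaw': np.float64(4.9)}
{'tx': np.float64(-2.79), 'ty': np.float64(3.84), 'tz': np.float64(-0.06), 'yaw': np.float64(4.9)}
{'tx': np.float64(-2.45), 'ty': np.float64(4.06), 'tz': np.float64(-0.06), 'yaw': np.float64(4.9)}
{'tx': np.float64(-2.1), 'ty': np.float64(4.26), 'tz': np.float64(-0.06), 'yaw': np.float64(4.9)}
{'tx': np.float64(-1.72), 'ty': np.float64(4.42), 'tz': np.float64(-0.06), 'yaw': np.float64(4.9)}
{'tx': np.float64(-1.34), 'ty': np.float64(4.55), 'tz': np.float64(-0.06), 'yaw': np.float64(4.9)}
{'tx': np.float64(-0.95), 'ty': np.float64(4.65), 'tz': np.float64(-0.06), 'yaw': np.float64(4.9)}
{'tx': np.float64(-0.55), 'ty': np.float64(4.71), 'tz': np.float64(-0.06), 'yaw': np.float64(4.9)}
{'tx': np.float64(-0.14), 'ty': np.float64(4.74), 'tz': np.float64(-0.06), 'yaw': np.float64(4.9)}
{'tx': np.float64(0.26), 'ty': np.float64(4.74), 'tz': np.float64(-0.06), 'yaw': np.float64(4.9)}
{'tx': np.float64(0.67), 'ty': np.float64(4.7), 'tz': np.float64(-0.06), 'yaw': np.float64(4.9)}
{'tx': np.float64(1.07), 'ty': np.float64(4.62), 'tz': np.float64(-0.06), 'yaw': np.float64(4.9)}
{'tx': np.float64(1.46), 'ty': np.float64(4.52), 'tz': np.float64(-0.06), 'yaw': np.float64(4.9)}
{'tx': np.float64(1.84), 'ty': np.float64(4.38), 'tz': np.float64(-0.06), 'yaw': np.float64(4.9)}
{'tx': np.float64(2.21), 'ty': np.float64(4.2), 'tz': np.float64(-0.06), 'yaw': np.float64(4.9)}
cam in tool [-0.00082841 -0.07142065 -0.14316973] [[ 1.    -0.001 -0.001]
 [ 0.001  0.961  0.277]
 [ 0.    -0.277  0.961]]
```

Emit:
move_arm(commands=[{"tx":-3.4,"ty":3.3,"yaw":4.9},{"tx":-3.1,"ty":3.6,"yaw":4.9},{"tx":-2.8,"ty":3.8,"yaw":4.9},{"tx":-2.5,"ty":4.1,"yaw":4.9},{"tx":-2.1,"ty":4.3,"yaw":4.9}])

```text
invalid input
```

Emit:
move_arm(commands=[{"tx":-1.7,"ty":4.4,"yaw":4.9},{"tx":-1.3,"ty":4.6,"yaw":4.9},{"tx":-0.9,"ty":4.6,"yaw":4.9},{"tx":-0.6,"ty":4.7,"yaw":4.9},{"tx":-0.1,"ty":4.7,"yaw":4.9}])

```text
invalid input
```

Emit:
move_arm(commands=[{"tx":0.3,"ty":4.7,"yaw":4.9},{"tx":0.7,"ty":4.7,"yaw":4.9},{"tx":1.1,"ty":4.6,"yaw":4.9},{"tx":1.5,"ty":4.5,"yaw":4.9},{"tx":1.8,"ty":4.4,"yaw":4.9}])

```text
invalid input
```

Emit:
move_arm(commands=[{"tx":2.2,"ty":4.2,"yaw":4.9},{}])

```text
invalid input
```

Run:
```python
from h import *
c=Cam("wrist");c.save("w1.png",None,1.5)
b=Cam("side");b.save("sd2.png",(180,110,360,290),3.3)
a=Cam("scene");a.save("sc2.png")
o=manip.observe();print(o["t"],o["tool_pos"],o["qpos"])
plan([.49,-.2,.24],-11.2,1)
```

```text
0.55 [0.21306804 0.50706928 0.23134559] [ 1.06990497e+00  8.71959063e-02  1.37069513e+00  1.50075376e-05
  1.68360729e+00 -1.03098611e-01]
now [0.2131 0.5071 0.2313] ang 67.21 yaw total 78.41
{'tx': np.float64(-54.46), 'ty': np.float64(52.92), 'tz': np.float64(-0.87), 'yaw': np.float64(78.41)}
```

View pics/w1.png

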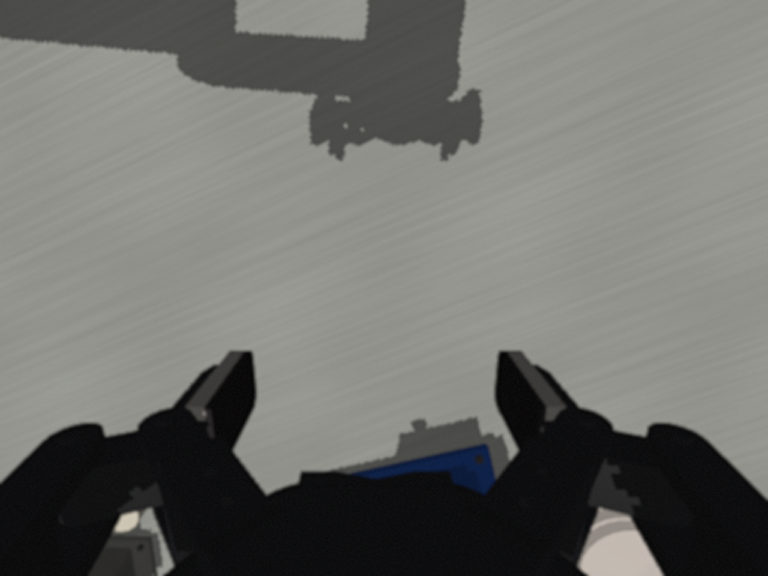

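View pics/sd2.png

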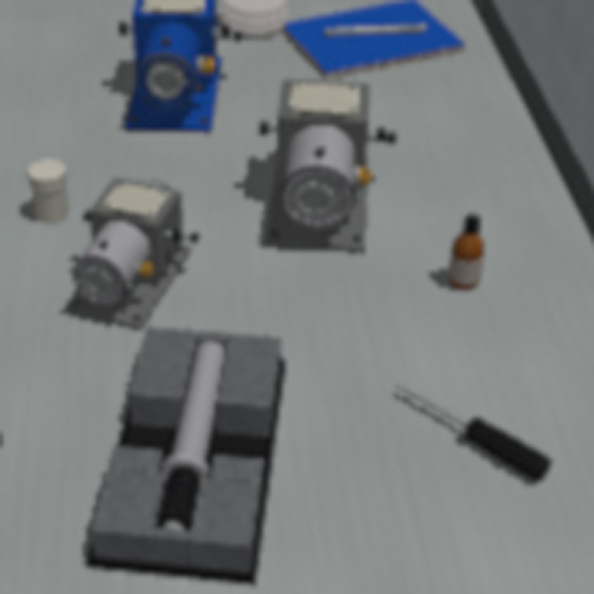

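The arm didn't move, so the views are unchanged. Each row probably needs all four numbers.

Emit:
move_arm(commands=[{"tx":-3.4,"ty":3.3,"tz":0,"yaw":4.9},{"tx":-3.1,"ty":3.6,"tz":0,"yaw":4.9},{"tx":-2.8,"ty":3.8,"tz":0,"yaw":4.9},{"tx":-2.5,"ty":4.1,"tz":0,"yaw":4.9},{"tx":-2.1,"ty":4.3,"tz":0,"yaw":4.9}])

```text
t: 1.18
tool_pos: [0.3, 0.284, 0.2315]
tcp_rot: [[0.736, 0.677, 0.001], [0.677, -0.736, 0.0], [0.001, 0.0, -1.0]]
wrist_force: [0.0, -0.0, 0.3]
width: 0.0851
```

Emit:
move_arm(commands=[{"tx":-1.7,"ty":4.4,"tz":0,"yaw":4.9},{"tx":-1.3,"ty":4.6,"tz":0,"yaw":4.9},{"tx":-0.9,"ty":4.6,"tz":0,"yaw":4.9},{"tx":-0.6,"ty":4.7,"tz":0,"yaw":4.9},{"tx":-0.1,"ty":4.7,"tz":0,"yaw":4.9}])

```text
t: 1.8
tool_pos: [0.387, 0.0643, 0.2317]
tcp_rot: [[0.951, 0.31, 0.001], [0.31, -0.951, 0.0], [0.001, 0.0, -1.0]]
wrist_force: [-0.0, 0.7, 0.6]
width: 0.0859
```

Emit:
move_arm(commands=[{"tx":0.3,"ty":4.7,"tz":0,"yaw":4.9},{"tx":0.7,"ty":4.7,"tz":0,"yaw":4.9},{"tx":1.1,"ty":4.6,"tz":0,"yaw":4.9},{"tx":1.5,"ty":4.5,"tz":0,"yaw":4.9},{"tx":1.8,"ty":4.4,"tz":0,"yaw":4.9}])

```text
t: 2.42
tool_pos: [0.4745, -0.1559, 0.2315]
tcp_rot: [[0.994, -0.113, 0.001], [-0.113, -0.994, 0.0], [0.001, -0.0, -1.0]]
wrist_force: [0.9, 0.7, 0.1]
width: 0.0853
```

Emit:
move_arm(commands=[{"tx":2.2,"ty":4.2,"tz":0,"yaw":4.9},{"tx":0,"ty":0,"tz":0,"yaw":0}])

```text
t: 2.68
tool_pos: [0.4916, -0.2012, 0.2303]
tcp_rot: [[0.98, -0.198, -0.001], [-0.198, -0.98, 0.0], [-0.001, 0.0, -1.0]]
wrist_force: [-0.9, -0.1, 0.4]
width: 0.0851
```

Run:
```python
from h import *
c=Cam("wrist");c.save("w2.png",None,1.5)
o=manip.observe();print(o["t"],o["tool_pos"],o["qpos"])
plan([.49,-.2,.24],-11.2,1)
```

```text
2.725 [ 0.49128466 -0.19948838  0.23061063] [-4.92927555e-01  4.44591671e-02  1.41736509e+00  4.32958339e-04
  1.68144826e+00 -2.95821790e-01]
now [ 0.4913 -0.1995  0.2306] ang -11.29 yaw total -0.09
{'tx': np.float64(-0.12), 'ty': np.float64(0.08), 'tz': np.float64(-0.94), 'yaw': np.float64(-0.09)}
```

View pics/w2.png

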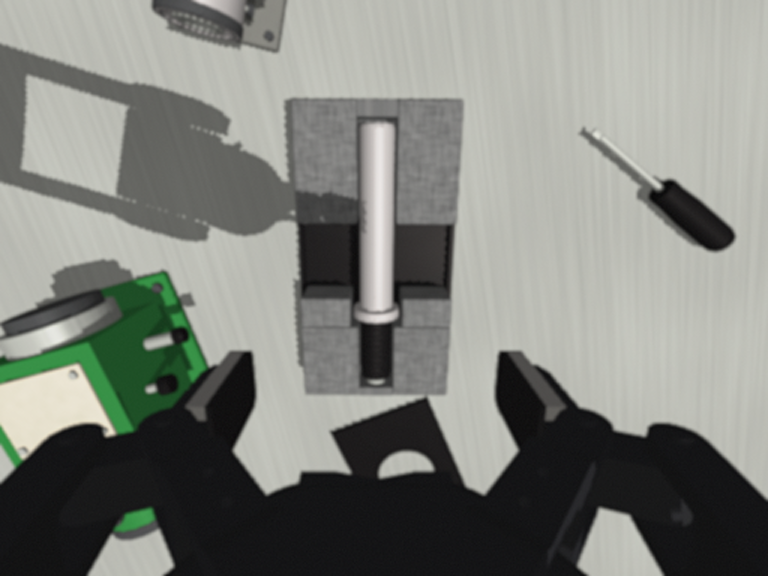

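Run:
```python
from h import *
c=Cam("wrist");g=cv2.cvtColor(c.img,cv2.COLOR_RGB2GRAY).astype(float)
pts=[]
for v in list(range(90,128,6))+list(range(152,196,6)):
    m=np.where(g[v,225:275]>(150))[0]+225
    if len(m)>10: 
        u=(m.min()+m.max())/2; P=c.plane(u,v,.034); pts.append(P[:2]); print(v,m.min(),m.max(),P.round(4))
pts=np.array(pts);l=cv2.fitLine(pts.astype(np.float32),cv2.DIST_HUBER,0,.01,.01).ravel();print(l, np.degrees(np.arctan2(l[1],l[0])))
print(g[74:90,251].astype(int)); print(g[194:216,251].astype(int))
# collar front edge & rear edge at centre top (z=.054)
for v in (203,207,213): print(v,c.plane(251,v,.054).round(4),c.plane(251,v,.034).round(4))
print("nose",c.plane(252,81,.048).round(4),c.plane(252,81,.034).round(4))
for n,u,v in [("frontlip cut",225/1,149),("rearlip",225,194)]: print(n,c.plane(u,v,.044).round(4))
```

```text
90 244 262 [ 0.5118 -0.1079  0.034 ]
96 244 262 [ 0.5105 -0.1145  0.034 ]
102 244 262 [ 0.5092 -0.1212  0.034 ]
108 244 262 [ 0.5079 -0.1279  0.034 ]
114 244 262 [ 0.5065 -0.1348  0.034 ]
120 244 262 [ 0.5051 -0.1417  0.034 ]
126 244 262 [ 0.5038 -0.1487  0.034 ]
152 245 261 [ 0.4976 -0.18    0.034 ]
158 244 261 [ 0.4955 -0.1873  0.034 ]
164 244 261 [ 0.494  -0.1949  0.034 ]
170 244 261 [ 0.4925 -0.2025  0.034 ]
176 244 261 [ 0.4909 -0.2103  0.034 ]
182 244 261 [ 0.4894 -0.2181  0.034 ]
188 244 260 [ 0.4872 -0.2259  0.034 ]
194 244 260 [ 0.4856 -0.234   0.034 ]
[ 0.20223878  0.97933626  0.50007343 -0.16567254] 78.33209
[121 121 122 122 117  97  76  85 107 135 169 193 206 212 216 218]
[220 220 220 220 220 220 220 219 220 220 219 220 220 213 179 134 145 190
 216 223 225 222]
203 [ 0.4831 -0.2392  0.054 ] [ 0.4818 -0.246   0.034 ]
207 [ 0.4821 -0.2444  0.054 ] [ 0.4807 -0.2515  0.034 ]
213 [ 0.4805 -0.2523  0.054 ] [ 0.479  -0.2599  0.034 ]
nose [ 0.5123 -0.0993  0.048 ] [ 0.5126 -0.0979  0.034 ]
frontlip cut [ 0.465  -0.1682  0.044 ]
rearlip [ 0.4523 -0.2242  0.044 ]
```

Run:
```python
from h import *
plan([.4914,-.2075,.015],-11.67,5)
```

```text
now [ 0.4912 -0.1985  0.231 ] ang -11.21 yaw total 0.46
{'tx': np.float64(0.04), 'ty': np.float64(0.18), 'tz': np.float64(4.32), 'yaw': np.float64(0.09)}
{'tx': np.float64(0.04), 'ty': np.float64(0.18), 'tz': np.float64(4.32), 'yaw': np.float64(0.09)}
{'tx': np.float64(0.04), 'ty': np.float64(0.18), 'tz': np.float64(4.32), 'yaw': np.float64(0.09)}
{'tx': np.float64(0.04), 'ty': np.float64(0.18), 'tz': np.float64(4.32), 'yaw': np.float64(0.09)}
{'tx': np.float64(0.04), 'ty': np.float64(0.18), 'tz': np.float64(4.32), 'yaw': np.float64(0.09)}
```

Emit:
move_arm(commands=[{"tx":0.1,"ty":0.4,"tz":4,"yaw":0.4},{"tx":0,"ty":0.4,"tz":4,"yaw":0},{"tx":0,"ty":0,"tz":4,"yaw":0},{"tx":0,"ty":0,"tz":3.5,"yaw":0},{"tx":0,"ty":0,"tz":0,"yaw":0}])

```text
t: 3.4
tool_pos: [0.4883, -0.2039, 0.0735]
tcp_rot: [[0.98, -0.199, -0.006], [-0.199, -0.98, 0.004], [-0.007, -0.003, -1.0]]
wrist_force: [0.4, -0.1, -0.1]
width: 0.0854
```

Run:
```python
from h import *
plan([.4914,-.2075,.015],-11.67,1)
c=Cam("wrist");c.save("w3.png",None,1.5)
```

```text
now [ 0.4883 -0.2039  0.0735] ang -11.48 yaw total 0.19
{'tx': np.float64(0.37), 'ty': np.float64(0.29), 'tz': np.float64(5.85), 'yaw': np.float64(0.19)}
```

View pics/w3.png

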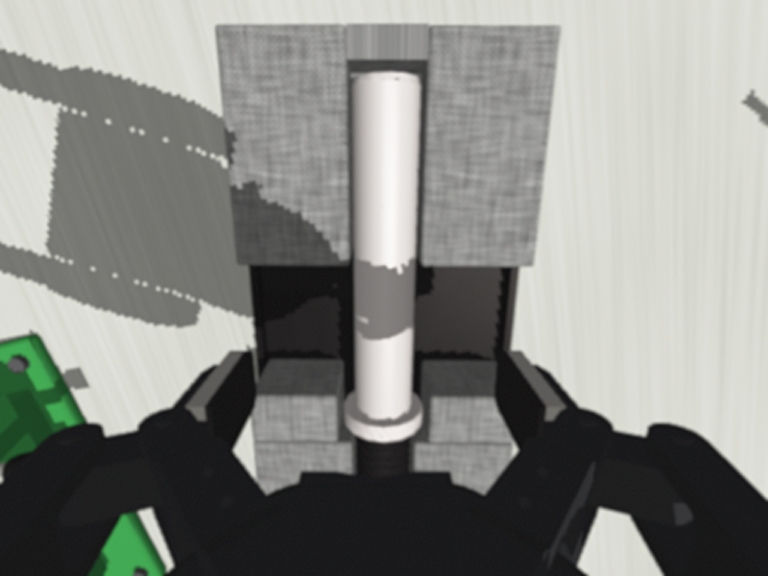

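The tube lies vertical at u≈386 in the w3 picture and the cut-out spans v≈265–360. The tube is about 3.5 mm to the tool's +x. Going down.

Emit:
move_arm(commands=[{"tx":0.3,"ty":0.3,"tz":0,"yaw":0.2},{"tx":0,"ty":0,"tz":2.5,"yaw":0},{"tx":0,"ty":0,"tz":2.5,"yaw":0},{"tx":0,"ty":0,"tz":0.6,"yaw":0},{"tx":0,"ty":0,"tz":0,"yaw":0}])

```text
t: 4.08
tool_pos: [0.4939, -0.2106, 0.0216]
tcp_rot: [[0.979, -0.204, 0.002], [-0.204, -0.979, -0.001], [0.002, 0.001, -1.0]]
wrist_force: [-0.0, 0.2, 0.6]
width: 0.0855
```

Run:
```python
from h import *
plan([.4914,-.2075,.015],-11.67,1)
o=manip.observe();print(o["wrist_force"],o["qvel"])
c=Cam("wrist");c.save("w4.png",None,1.5)
```

```text
now [ 0.4939 -0.2106  0.0216] ang -11.79 yaw total -0.12
{'tx': np.float64(-0.31), 'ty': np.float64(-0.25), 'tz': np.float64(0.66), 'yaw': np.float64(-0.12)}
[-0.01634451  0.21501649  0.63000435] [-0.00142026 -0.01136757 -0.01361927 -0.00138047 -0.0012843   0.00047711]
```

View pics/w4.png

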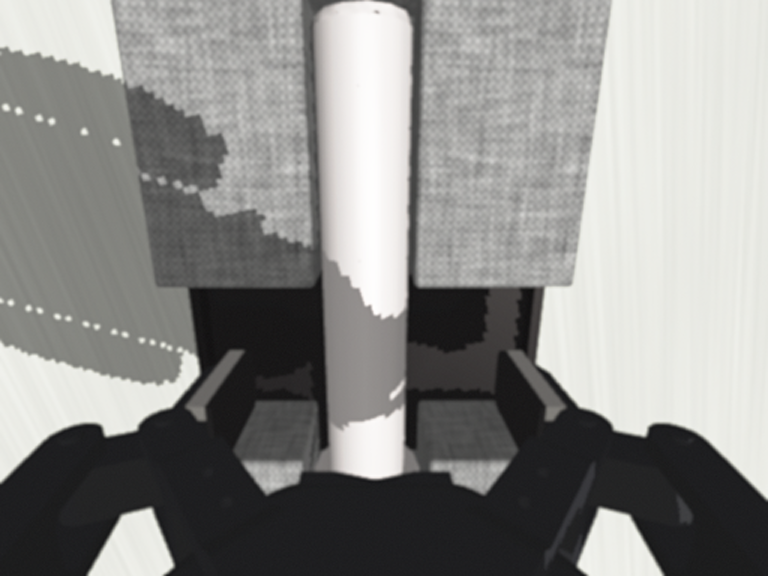

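Emit:
move_arm(commands=[{"tx":0,"ty":0,"tz":0,"yaw":0},{"tx":0,"ty":0,"tz":0,"yaw":0}])

```text
t: 4.38
tool_pos: [0.4937, -0.2104, 0.0213]
tcp_rot: [[0.979, -0.204, 0.002], [-0.204, -0.979, -0.001], [0.002, 0.0, -1.0]]
wrist_force: [0.8, -0.8, -0.5]
width: 0.0853
```

Emit:
move_arm(commands=[{"tx":-0.3,"ty":-0.3,"tz":0.6,"yaw":-0.1},{"tx":0,"ty":0,"tz":0,"yaw":0},{"tx":0,"ty":0,"tz":0,"yaw":0}])

```text
t: 4.75
tool_pos: [0.4906, -0.2064, 0.0141]
tcp_rot: [[0.979, -0.203, -0.0], [-0.203, -0.979, 0.0], [-0.0, -0.0, -1.0]]
wrist_force: [-0.5, 0.2, 0.1]
width: 0.0855
```

Emit:
move_arm(commands=[{"tx":0,"ty":0,"tz":0,"yaw":0},{"tx":0,"ty":0,"tz":0,"yaw":0},{"tx":0,"ty":0,"tz":0,"yaw":0},{"tx":0,"ty":0,"tz":0,"yaw":0},{"tx":0,"ty":0,"tz":0,"yaw":0}], jaw=2.0, squeeze=40)

```text
t: 5.38
tool_pos: [0.4909, -0.2066, 0.0145]
tcp_rot: [[0.979, -0.203, 0.0], [-0.203, -0.979, -0.0], [0.0, 0.0, -1.0]]
wrist_force: [-0.1, -1.4, 1.2]
width: 0.0269
```

Emit:
move_arm(commands=[{"tx":0,"ty":0,"tz":-1,"yaw":0},{"tx":0,"ty":0,"tz":-2,"yaw":0},{"tx":0,"ty":0,"tz":-3,"yaw":0},{"tx":0,"ty":0,"tz":-3,"yaw":0},{"tx":0,"ty":0,"tz":0,"yaw":0}])

```text
t: 6.0
tool_pos: [0.4924, -0.2074, 0.1072]
tcp_rot: [[0.979, -0.203, 0.005], [-0.203, -0.979, -0.003], [0.006, 0.002, -1.0]]
wrist_force: [-0.1, 0.1, -2.7]
width: 0.0267
```

Run:
```python
from h import *
c=Cam("wrist");c.save("w5.png",None,1.5)
b=Cam("side");b.save("sd5.png",(180,110,360,290),3.3)
a=Cam("scene");a.save("sc5.png",(170,130,340,340),2.8)
plan([.5,-.2,.1],-10,1);print(manip.observe()["wrist_force"],manip.observe()["wrist_torque"])
```

```text
now [ 0.4897 -0.206   0.1025] ang -11.69 yaw total -1.69
{'tx': np.float64(0.89), 'ty': np.float64(-0.79), 'tz': np.float64(0.25), 'yaw': np.float64(-1.69)}
[ 0.50500787  0.28578922 -2.92155841] [0.03336616 0.05067025 0.02405268]
```

View pics/w5.png

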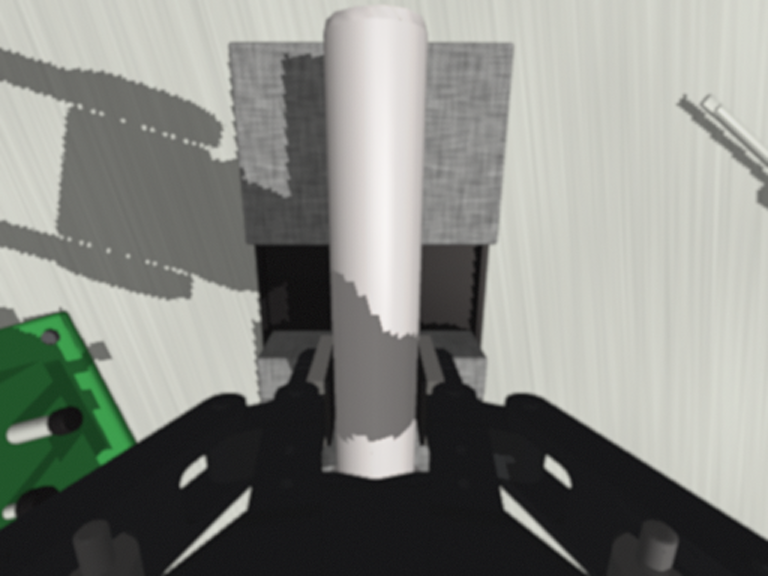

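View pics/sd5.png

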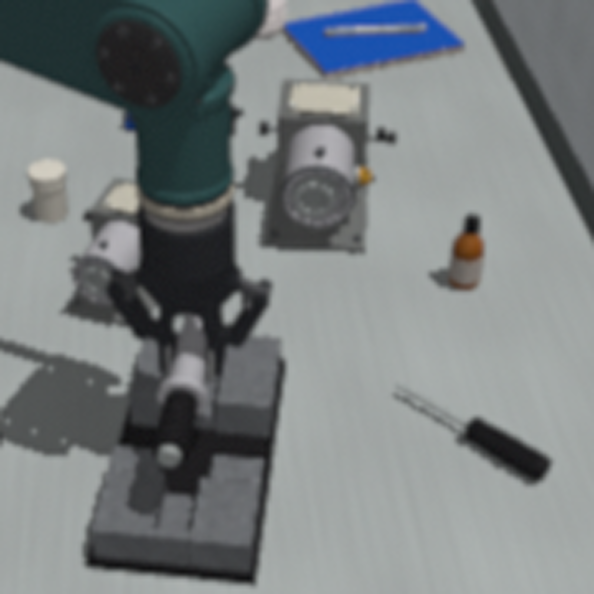

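View pics/sc5.png

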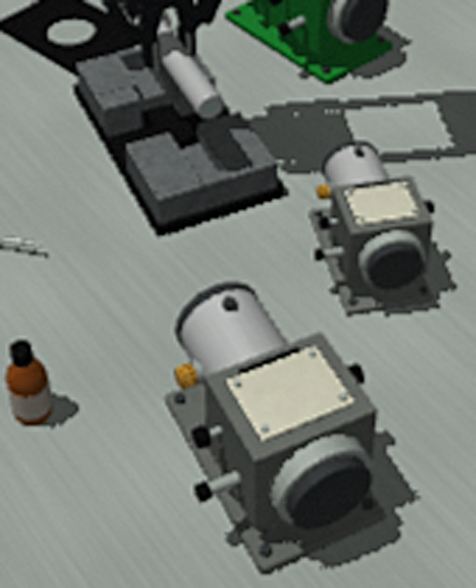

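Tube lifted and held roughly level. Next I move to a viewpoint in front of and beside the housing to measure it with the wrist camera.

Run:
```python
from h import *
plan([.548,-.074,.26],-10,4)
```

```text
now [ 0.4897 -0.206   0.1025] ang -11.69 yaw total -1.69
{'tx': np.float64(0.76), 'ty': np.float64(-3.53), 'tz': np.float64(-3.94), 'yaw': np.float64(-0.42)}
{'tx': np.float64(0.79), 'ty': np.float64(-3.52), 'tz': np.float64(-3.94), 'yaw': np.float64(-0.42)}
{'tx': np.float64(0.81), 'ty': np.float64(-3.51), 'tz': np.float64(-3.94), 'yaw': np.float64(-0.42)}
{'tx': np.float64(0.84), 'ty': np.float64(-3.51), 'tz': np.float64(-3.94), 'yaw': np.float64(-0.42)}
```

Emit:
move_arm(commands=[{"tx":0,"ty":0,"tz":-4,"yaw":-0.4},{"tx":0.8,"ty":-3.5,"tz":-4,"yaw":-0.4},{"tx":0.8,"ty":-3.5,"tz":-4,"yaw":-0.4},{"tx":0.8,"ty":-3.5,"tz":-4,"yaw":-0.5},{"tx":0.8,"ty":-3.5,"tz":0,"yaw":0}])

```text
t: 6.78
tool_pos: [0.5497, -0.0742, 0.267]
tcp_rot: [[0.985, -0.174, 0.005], [-0.174, -0.985, -0.001], [0.005, 0.0, -1.0]]
wrist_force: [0.0, 0.1, -2.7]
width: 0.0265
```

Emit:
move_arm(commands=[{"tx":0,"ty":0,"tz":0,"yaw":0},{"tx":0,"ty":0,"tz":0,"yaw":0}])

```text
t: 7.02
tool_pos: [0.5473, -0.075, 0.2619]
tcp_rot: [[0.985, -0.173, -0.004], [-0.173, -0.985, 0.0], [-0.004, 0.0, -1.0]]
wrist_force: [0.1, -0.2, -2.8]
width: 0.0269
```

Run:
```python
from h import *
c=Cam("wrist");c.save("w6.png",None,1.5)
np.savez("w6.npz",img=c.img,R=c.R,t=c.t,K=c.K)
plan([.548,-.074,.26],-10,1)
b=Cam("side");b.save("sd6.png",(250,135,310,195),10)
```

```text
now [ 0.5473 -0.0754  0.2623] ang -10.03 yaw total -0.03
{'tx': np.float64(0.04), 'ty': np.float64(-0.15), 'tz': np.float64(0.23), 'yaw': np.float64(-0.03)}
```

View pics/w6.png

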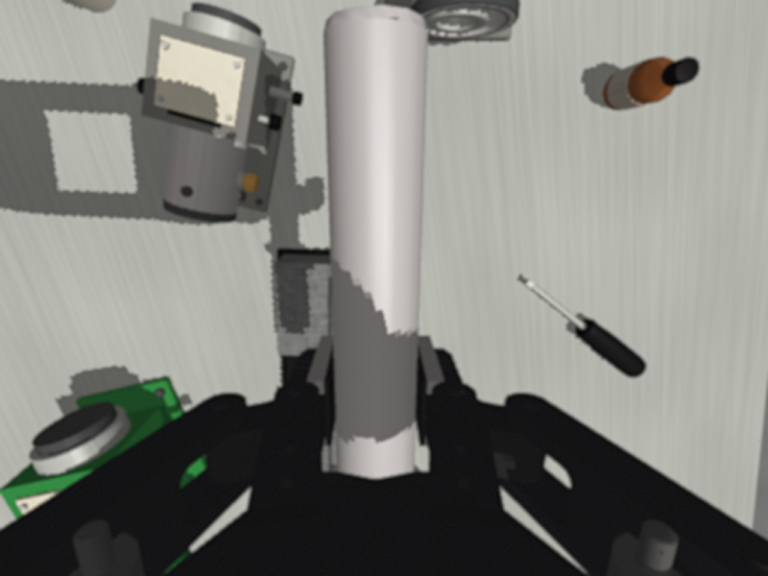

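View pics/sd6.png

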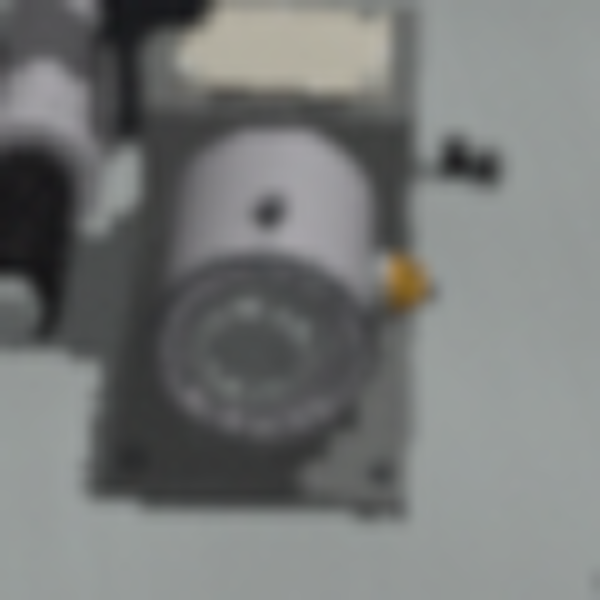

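The end face shows at (465,20) in w6. In the side crop, the outer ring is centred near (267,345) and the bore near (257,350), so the bore looks offset towards -x and slightly down. I'll take a closer view of the face.

Emit:
move_arm(commands=[{"tx":-3,"ty":-1.5,"tz":2,"yaw":0},{"tx":-3,"ty":-1.5,"tz":4,"yaw":0},{"tx":0,"ty":0,"tz":3,"yaw":0},{"tx":0,"ty":0,"tz":0,"yaw":0},{"tx":0,"ty":0,"tz":0,"yaw":0}])

```text
t: 7.75
tool_pos: [0.495, -0.0358, 0.1757]
tcp_rot: [[0.985, -0.175, 0.002], [-0.175, -0.985, -0.0], [0.002, 0.0, -1.0]]
wrist_force: [0.7, 0.1, -1.6]
width: 0.0272
```

Run:
```python
from h import *
c=Cam("wrist");c.save("w7.png",None,1.5)
c.save("w7b.png",(290,0,450,130),5)
np.savez("w7.npz",img=c.img,R=c.R,t=c.t,K=c.K)
plan([.548,-.074,.26],-10,1)
```

```text
now [ 0.4955 -0.0357  0.1763] ang -10.05 yaw total -0.05
{'tx': np.float64(5.84), 'ty': np.float64(2.85), 'tz': np.float64(-8.37), 'yaw': np.float64(-0.05)}
```

View pics/w7.png

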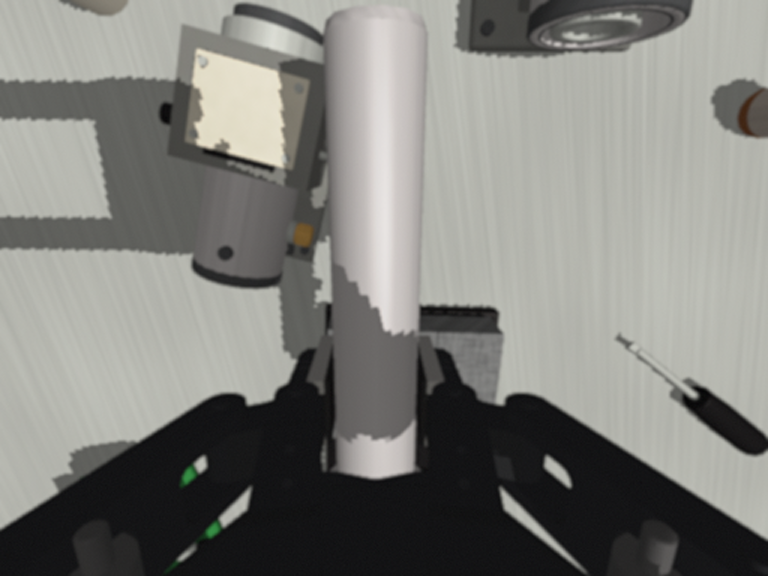

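View pics/w7b.png

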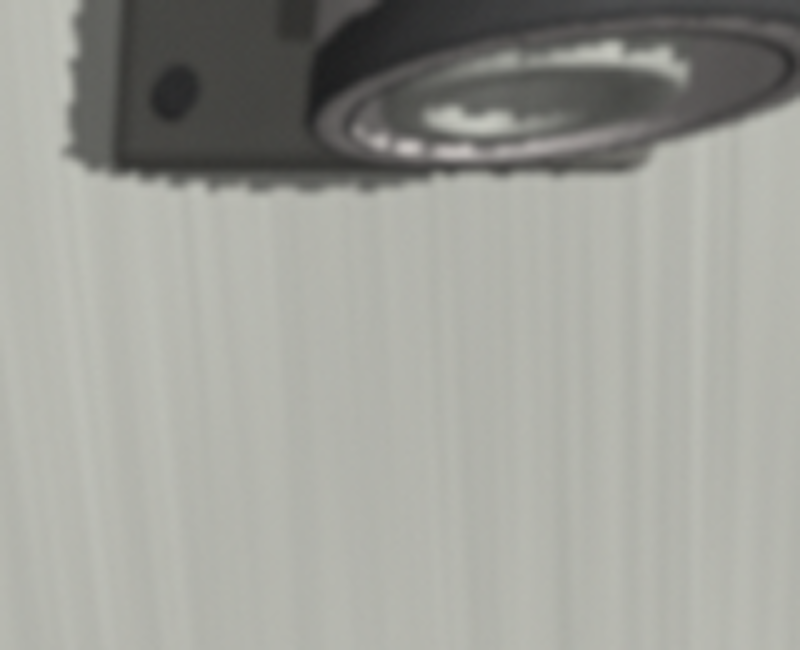

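Run:
```python
from h import *
d=np.load("w7.npz");im=d["img"][:,:,::-1][0:45,345:470]
im=cv2.convertScaleAbs(im,alpha=1.6,beta=-20)
im=cv2.resize(im,None,fx=6.4,fy=12.8,interpolation=cv2.INTER_CUBIC)
cv2.imwrite("pics/w7c.png",im)
```

```text
(no output)
```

View pics/w7c.png

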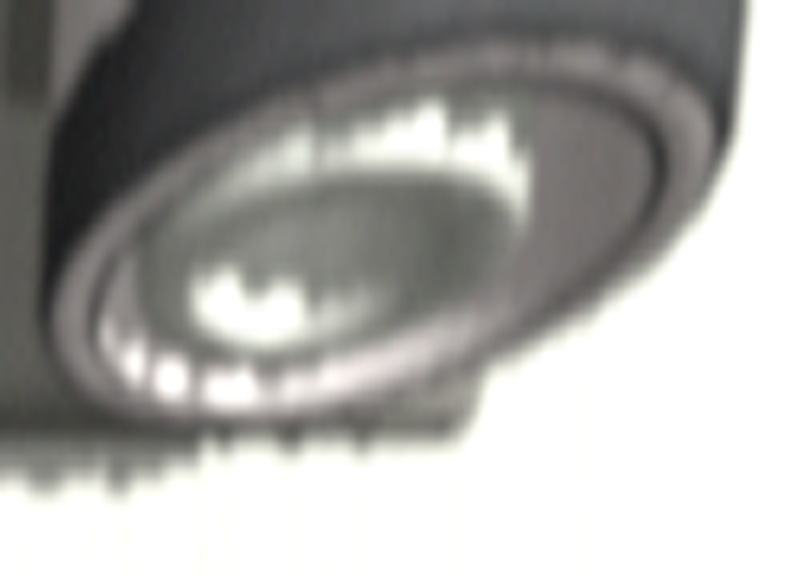

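```bash
cat > face.py <<'E'
from h import *
from scipy.optimize import brentq
d=np.load("w7.npz");R,t,K=d["R"],d["t"],d["K"];C=-R.T@t
px=lambda x,y:((x+.5)/6.4-.5+345,(y+.5)/12.8-.5)
yaw=np.radians(-10.0)
def hit(pts,s):  # plane: yh.P = s ; returns (xh,z)
    yh=np.array([-np.sin(yaw),np.cos(yaw),0]);xh=np.array([np.cos(yaw),np.sin(yaw),0])
    out=[]
    for p in pts:
        r=R.T@np.linalg.inv(K)@np.array([*px(*p),1.]);P=C+r*(s-yh@C)/(yh@r);out.append([xh@P,P[2]])
    return np.array(out)
def circ(q):
    A=np.c_[2*q,np.ones(len(q))];x=np.linalg.lstsq(A,(q**2).sum(1),rcond=None)[0];r=np.sqrt(x[2]+x[0]**2+x[1]**2)
    return x[0],x[1],r,np.abs(np.hypot(*(q-x[:2]).T)-r).max()
outer=[(45,315),(140,425),(725,150),(690,215),(620,280),(540,335),(480,365),(60,290),(110,220),(180,155),(300,95),(420,50),(520,35),(620,38),(690,70)]
s=brentq(lambda s:circ(hit(outer,s))[2]-.037,.15,.3)
for yd in (-9,-10,-11):
    yaw=np.radians(yd);s=brentq(lambda s:circ(hit(outer,s))[2]-.037,.1,.35);print(yd,s,circ(hit(outer,s)))
yaw=np.radians(-10);s=brentq(lambda s:circ(hit(outer,s))[2]-.037,.1,.35)
o=circ(hit(outer,s))
def rep(n,pts):
    q=circ(hit(pts,s));print(n,"dx,dz mm",1e3*(q[0]-o[0]),1e3*(q[1]-o[1]),"r",1e3*q[2],"res",1e3*q[3])
rep("darkring",[(95,300),(130,240),(200,175),(310,115),(420,80),(520,72),(600,85),(650,130),(658,175),(630,235),(560,290),(480,340),(330,395),(150,400)])
rep("bright outer",[(140,240),(180,185),(230,150),(290,122),(430,95),(505,112),(528,165),(520,225)])
rep("bore inner",[(190,290),(220,335),(270,350),(350,325),(440,275),(500,230),(480,190),(400,172),(300,182),(230,205)])
for n,P in [("x,y origin",o)]:
    xh=np.array([np.cos(yaw),np.sin(yaw)]);yh=np.array([-np.sin(yaw),np.cos(yaw)]);print("mouth",o[0]*xh+s*yh,o[1])
# sole front edge heading
c=[((x)/5+290,(y)/5) for x,y in [(125,167),(640,168)]]
P=[]
for u,v in c:
    r=R.T@np.linalg.inv(K)@np.array([u-.4,v-.4,1.]);P.append(C+r*(0.004-C[2])/r[2])
print(P,np.degrees(np.arctan2(*(P[1]-P[0])[[1,0]])),np.linalg.norm(P[1]-P[0]))
E
python3 face.py
```

```text
-9 0.1789238918482003 (np.float64(0.6159404188804218), np.float64(0.07539459161450546), np.float64(0.03699999999999574), np.float64(0.0008902700679825071))
-10 0.19119286883163744 (np.float64(0.6152371208399839), np.float64(0.07024602663340052), np.float64(0.03699999999999637), np.float64(0.0020103367548440776))
-11 0.20324963918999867 (np.float64(0.6138743600823318), np.float64(0.06586026934024308), np.float64(0.03699999999999317), np.float64(0.0036212402947120442))
darkring dx,dz mm -0.5706745588277551 0.11047339589354 r 31.622739254502154 res 1.6570207123320981
bright outer dx,dz mm -7.598554721815365 6.023148210027973 r 22.701578762968808 res 1.2701182756948461
bore inner dx,dz mm -4.351600716175019 0.6672310643735524 r 17.63781260723046 res 2.189183090883055
mouth [0.63909058 0.08145341] 0.07024602663340052
[array([0.58628691, 0.09794889, 0.004     ]), array([0.69173932, 0.07894096, 0.004     ])] -10.217914336097786 0.10715182252616277
```

Assuming the face plane, the two yaw cues disagree slightly: the ring fits best near -9°, the sole edge gives -10.2°. One look from above the housing should settle the heading.

Emit:
move_arm(commands=[{"tx":0,"ty":0,"tz":-5,"yaw":0},{"tx":0,"ty":-2,"tz":-5,"yaw":0},{"tx":1,"ty":-6,"tz":-2.5,"yaw":0},{"tx":1,"ty":-6,"tz":0,"yaw":0},{"tx":0,"ty":0,"tz":0,"yaw":0}])

```text
t: 8.43
tool_pos: [0.5387, 0.1001, 0.2997]
tcp_rot: [[0.986, -0.168, 0.003], [-0.168, -0.986, 0.002], [0.003, -0.002, -1.0]]
wrist_force: [-0.0, -1.1, -2.1]
width: 0.0268
```

Run:
```python
from h import *
c=Cam("wrist");c.save("w8.png",None,1.5)
c.save("w8b.png",(270,60,430,300),2.5)
np.savez("w8.npz",img=c.img,R=c.R,t=c.t,K=c.K)
plan([.548,-.074,.26],-10,1)
```

```text
now [0.5381 0.098  0.2994] ang -9.81 yaw total 0.19
{'tx': np.float64(3.91), 'ty': np.float64(16.78), 'tz': np.float64(3.94), 'yaw': np.float64(0.19)}
```

View pics/w8.png

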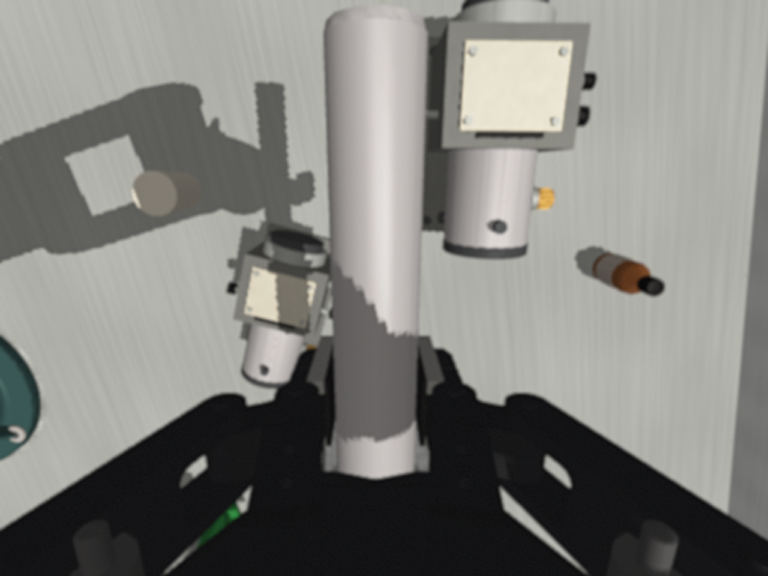

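Run:
```python
from h import *
d=np.load("w8.npz");R,t,K=d["R"],d["t"],d["K"];C=-R.T@t;img=d["img"]
def pl(u,v,z):
    r=R.T@np.linalg.inv(K)@np.array([u,v,1.]);return C+r*(z-C[2])/r[2]
hsv=cv2.cvtColor(img,cv2.COLOR_RGB2HSV)
m=((img[:,:,0].astype(int)-img[:,:,2]>15)&(img[:,:,0]>200)).astype(np.uint8);m[:,:285]=0;m[120:]=0
cs,_=cv2.findContours(m,cv2.RETR_EXTERNAL,cv2.CHAIN_APPROX_NONE);k=max(cs,key=cv2.contourArea)[:,0,:]
P=np.array([pl(u,v,.123) for u,v in k])[:,:2]
print("cream rect",cv2.minAreaRect((P*1000).astype(np.float32)), k.min(0),k.max(0))
g=cv2.cvtColor(img,cv2.COLOR_RGB2GRAY).astype(float)
def edge(pts): 
    l=cv2.fitLine(np.array(pts,np.float32)*1000,cv2.DIST_HUBER,0,.01,.01).ravel();return np.degrees(np.arctan2(l[1],l[0])),l
def vscan(v0,v1,a,b,sgn,z,n):
    pts=[];us=[]
    for v in range(v0,v1):
        gr=sgn*np.diff(g[v,a:b]);i=gr.argmax()
        if 0<i<len(gr)-1:
            o=.5*(gr[i-1]-gr[i+1])/(gr[i-1]-2*gr[i]+gr[i+1]+1e-9)
        else:o=0
        u=a+i+.5+o;us.append(round(u,1));pts.append(pl(u,v,z)[:2])
    e=edge(pts);print(n,e,us[::6]);return e
e1=vscan(28,86,306,314,1,.123,"cream L");e2=vscan(28,86,372,386,-1,.123,"cream R")
e3=vscan(20,95,382,396,1,.122,"box R")
b1=vscan(105,158,290,302,1,.075,"barrel L");b2=vscan(105,122,350,362,1,.075,"barrel R");b3=vscan(140,160,345,356,1,.075,"barrel R2")
# barrel front edge: bottom
for u in range(300,350,6):
    col=g[155:178,u];print(u,col.astype(int))
```

```text
cream rect ((658.4645385742188, 207.38803100585938), (58.19303512573242, 74.87590026855469), 80.26514434814453) [307  27] [380  86]
cream L (np.float32(79.78878), array([1.7727734e-01, 9.8416096e-01, 6.2188000e+02, 2.1758148e+02],
      dtype=float32)) [np.float64(309.8), np.float64(309.3), np.float64(309.2), np.float64(308.7), np.float64(308.5), np.float64(308.1), np.float64(307.6), np.float64(307.2), np.float64(306.5), np.float64(306.5)]
cream R (np.float32(79.735634), array([1.7819025e-01, 9.8399603e-01, 6.9569751e+02, 2.0183177e+02],
      dtype=float32)) [np.float64(381.2), np.float64(380.8), np.float64(380.0), np.float64(379.2), np.float64(378.4), np.float64(377.6), np.float64(376.8), np.float64(376.2), np.float64(375.4), np.float64(374.6)]
box R (np.float32(80.616554), array([1.6304083e-01, 9.8661929e-01, 7.0776477e+02, 2.0307957e+02],
      dtype=float32)) [np.float64(392.7), np.float64(391.7), np.float64(390.9), np.float64(390.1), np.float64(389.4), np.float64(394.5), np.float64(394.5), np.float64(386.9), np.float64(386.1), np.float64(392.5), np.float64(391.3), np.float64(38
[... 890 characters left out ...]
75 174]
312 [159 159 159 160 160 161 161 159 141 105  72  61  61  60  63  80 118 154
 171 174 173 173 173]
318 [175 176 176 177 177 179 179 180 175 152 110  75  66  66  67  71  95 134
 165 175 175 175 174]
324 [203 203 203 204 204 206 207 207 205 185 144  97  76  75  77  78  90 122
 155 170 173 172 172]
330 [167 201 213 216 215 215 215 216 212 192 145  96  79  83  85  85  92 119
 151 170 174 174 173]
336 [181 205 214 215 215 216 216 216 212 190 145  98  80  79  80  77  88 119
 153 170 173 172 172]
342 [198 198 198 197 197 198 197 196 190 165 120  84  73  73  73  77 101 139
 167 176 177 176 176]
348 [185 184 185 184 183 184 183 175 151 111  77  68  67  68  83 118 152 173
 176 177 176 176 176]
```

Run:
```python
from h import *
d=np.load("w8.npz");R,t,K=d["R"],d["t"],d["K"];C=-R.T@t;img=d["img"]
y=np.radians(-10.2);xh=np.array([np.cos(y),np.sin(y),0]);yh=np.array([-np.sin(y),np.cos(y),0])
def ang(u,v):
    r=R.T@np.linalg.inv(K)@np.array([u,v,1.]);return np.arctan2(r@xh,-r[2])
L=np.mean([ang(u,v) for u,v in [(299.0,105),(298.4,111),(297.6,117),(297.5,129),(297.2,135),(296,141),(295.6,147)]])
Rr=np.mean([ang(u,v) for u,v in [(358.2,105),(357.2,111),(356.5,117),(354.5,140),(353.2,146),(352.6,152)]])
m=(L+Rr)/2;h=.037/np.sin((Rr-L)/2);x=C@xh+h*np.sin(m);z=C[2]-h*np.cos(m)
print("axis x_h from tangent",x,z," with z=.075:",C@xh+(C[2]-.075)*np.tan(m))
def pl(u,v,z):
    r=R.T@np.linalg.inv(K)@np.array([u,v,1.]);return C+r*(z-C[2])/r[2]
# front face top edge (z=.112) seen at the lowest dark/bench transition
for u,v in [(324,155+17),(330,155+17),(336,155+17)]:
    P=pl(u,v,.112);print("front edge y_h",P@yh,P@xh)
print("tool heading: nose in same view")
# tube nose & axis in wrist img: edges
g=cv2.cvtColor(img,cv2.COLOR_RGB2GRAY).astype(float)
for v in (20,60,100,140): 
    row=g[v,205:300];gr=np.diff(row);print(v,205+gr.argmax(),205+gr.argmin(),row[::5].astype(int))
```

```text
axis x_h from tangent 0.6116685966566757 0.07645230134703507  with z=.075: 0.6120695287951954
front edge y_h 0.19149715081622112 0.6044983026214965
front edge y_h 0.1915534938976316 0.6120168927139585
front edge y_h 0.19160984221848493 0.6195361819734289
tool heading: nose in same view
20 298 215 [178 180 151 123 144 158 171 182 194 207 208 203 194 191 183 168 103  92
  80]
60 295 216 [175 177 169 116 140 157 169 181 196 210 215 207 195 190 181 165  75  48
  63]
100 220 282 [179 179 179 108 137 155 168 180 196 214 221 213 195 189 178 160  57  54
  56]
140 221 281 [184 182 180 106 132 152 168 179 193 214 224 214 194 187 174 144  65  66
  61]
```

Run:
```python
from h import *
y=np.radians(-10.2);xh=np.array([np.cos(y),np.sin(y),0]);yh=np.array([-np.sin(y),np.cos(y),0])
n=600;a=np.linspace(-.045,.045,n)
X,Z=np.meshgrid(a,-a)
P=(.612+X)[...,None]*xh+.1915*yh+(.075+Z)[...,None]*np.array([0,0,1.])
def rect(img,R,t,K,name):
    q=P.reshape(-1,3)@R.T+t;q=q@K.T;q=(q[:,:2]/q[:,2:]).reshape(n,n,2).astype(np.float32)
    o=cv2.remap(img,q[...,0],q[...,1],cv2.INTER_CUBIC)[:,:,::-1].copy()
    o=cv2.convertScaleAbs(o,alpha=1.5,beta=-20)
    cv2.circle(o,(300,300),int(.037/.09*n),(0,0,255),1);cv2.circle(o,(300,300),3,(0,0,255),-1)
    cv2.imwrite("pics/"+name,o)
d=np.load("w7.npz");rect(d["img"],d["R"],d["t"],d["K"],"r7.png")
b=Cam("side");rect(b.img,b.R,b.t,b.K,"rs.png")
```

```text
(no output)
```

View pics/r7.png

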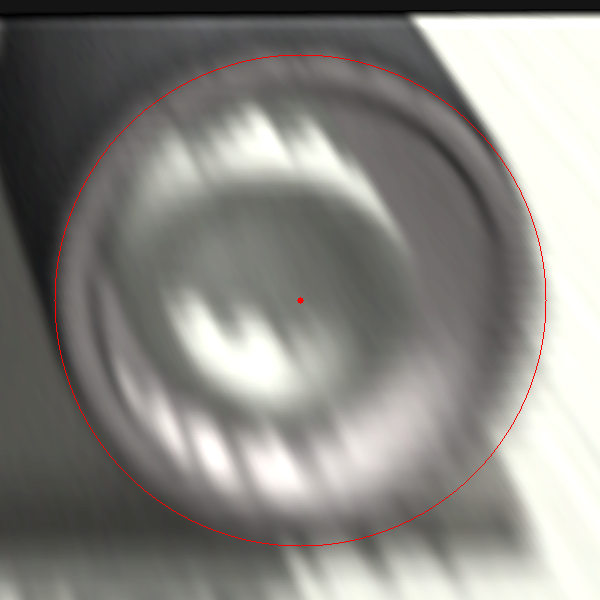

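View pics/rs.png

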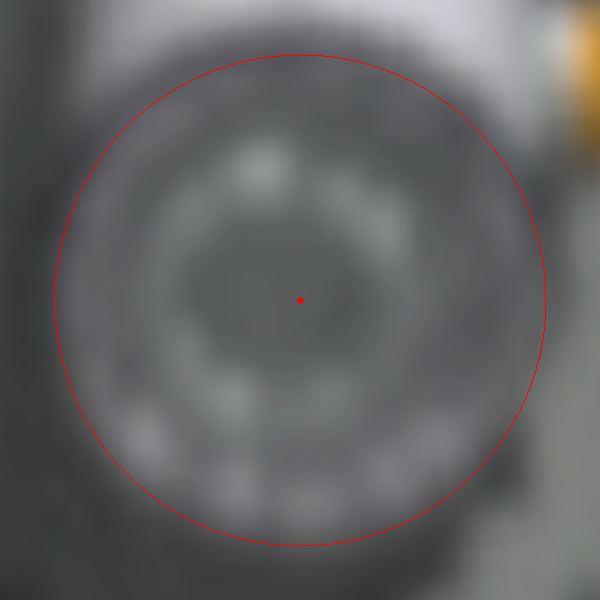

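The heading is now consistent at yaw -10.2°. The face circle matches both views, with the mouth at about (0.636,0.080). The bore sits roughly 2 mm to -x and close to nominal in z. Next I check how the tube sits in the gripper.

Run:
```python
from h import *
c=Cam("wrist");o=manip.observe();Rt=np.array(o["tcp_rot"]);p=np.array(o["tool_pos"])
g=cv2.cvtColor(c.img,cv2.COLOR_RGB2GRAY).astype(float)
Rc=Rt.T@c.R.T; Cc=Rt.T@(c.C-p)  # cam in tool
print("t",o["t"],p,Cc)
def sub(gr):
    i=gr.argmax();o=.5*(gr[i-1]-gr[i+1])/(gr[i-1]-2*gr[i]+gr[i+1]+1e-9) if 0<i<len(gr)-1 else 0;return i+.5+o
res=[]
for v in range(20,215,8):
    a=np.abs(np.diff(g[v,212:228]));b=np.abs(np.diff(g[v,274:290]))
    uL=212+sub(a);uR=274+sub(b)
    rs=[Rc@np.linalg.inv(c.K)@np.array([u,v,1.]) for u in (uL,uR)]
    A=[np.arctan2(r[0],r[2]) for r in rs];h=.014/np.sin((A[1]-A[0])/2);m=sum(A)/2
    x=Cc[0]+h*np.sin(m);z=Cc[2]+h*np.cos(m)
    r=(rs[0]+rs[1])/2;yy=Cc[1]+r[1]/r[2]*(z-Cc[2])
    res.append((yy,x,z));print(v,round(uL,1),round(uR,1),np.round([yy*1e3,x*1e3,z*1e3],2))
```

```text
t 8.575 [0.5375672  0.09599536 0.29895974] [-0.00100514 -0.07079038 -0.14344944]
20 215.3 284.0 [-106.59   -1.17  -17.62]
28 215.2 284.9 [-102.99   -1.01  -20.21]
36 215.3 284.3 [-100.15   -1.11  -19.98]
44 215.6 284.2 [-97.18  -1.06 -20.12]
52 216.1 284.1 [-94.18  -0.99 -20.17]
60 216.1 283.8 [-91.14  -1.05 -20.26]
68 216.4 283.5 [-88.08  -1.06 -20.17]
76 216.7 283.2 [-84.98  -1.04 -20.01]
84 217.1 283.1 [-81.8   -0.99 -20.03]
92 217.2 282.8 [-78.57  -1.03 -20.14]
100 217.3 282.4 [-75.3   -1.09 -20.17]
108 217.8 282.1 [-71.98  -1.05 -19.93]
116 218.1 282.0 [-68.6   -1.01 -20.  ]
124 218.1 281.6 [-65.18  -1.08 -20.22]
132 218.4 281.4 [-61.68  -1.07 -20.  ]
140 218.7 281.3 [-58.18  -1.03 -20.35]
148 219.0 281.0 [-54.57  -1.   -20.23]
156 212.5 280.9 [-52.89  -2.35 -32.51]
164 217.0 280.8 [-48.21  -1.5  -25.55]
172 216.2 280.6 [-45.07  -1.7  -27.66]
180 218.1 280.3 [-40.69  -1.37 -24.62]
188 218.5 279.8 [-36.73  -1.41 -23.97]
196 217.6 279.7 [-33.66  -1.62 -26.44]
204 219.4 279.5 [-28.79  -1.26 -23.5 ]
212 221.3 279.2 [-23.51  -0.89 -20.18]
```

The tube is straight and level in the tool frame, at tool x -1.0 mm and z -20.1 mm. Now to the pre-insertion point.

Run:
```python
from h import *
plan([.606,-.07,.20],-10.93,4)
```

```text
now [0.5376 0.096  0.299 ] ang -10.02 yaw total 0.91
{'tx': np.float64(2.41), 'ty': np.float64(3.79), 'tz': np.float64(2.47), 'yaw': np.float64(0.23)}
{'tx': np.float64(2.42), 'ty': np.float64(3.78), 'tz': np.float64(2.47), 'yaw': np.float64(0.23)}
{'tx': np.float64(2.44), 'ty': np.float64(3.77), 'tz': np.float64(2.47), 'yaw': np.float64(0.23)}
{'tx': np.float64(2.45), 'ty': np.float64(3.76), 'tz': np.float64(2.47), 'yaw': np.float64(0.23)}
```

Emit:
move_arm(commands=[{"tx":2,"ty":3.8,"tz":0,"yaw":0.3},{"tx":2.6,"ty":3.8,"tz":2.4,"yaw":0.3},{"tx":2.6,"ty":3.8,"tz":3.5,"yaw":0.3},{"tx":2.5,"ty":3.8,"tz":4,"yaw":0},{"tx":0,"ty":0,"tz":4,"yaw":0}])

```text
t: 9.2
tool_pos: [0.6053, -0.0761, 0.158]
tcp_rot: [[0.981, -0.196, 0.001], [-0.196, -0.981, -0.002], [0.001, 0.002, -1.0]]
wrist_force: [0.3, 1.3, -2.6]
width: 0.0268
```

Emit:
move_arm(commands=[{"tx":0,"ty":0,"tz":4,"yaw":0},{"tx":0,"ty":0,"tz":4,"yaw":0},{"tx":0,"ty":0,"tz":0,"yaw":0},{"tx":0,"ty":0,"tz":0,"yaw":0}])

```text
t: 9.7
tool_pos: [0.606, -0.0717, 0.0813]
tcp_rot: [[0.982, -0.19, 0.003], [-0.19, -0.982, -0.001], [0.003, 0.0, -1.0]]
wrist_force: [0.5, 0.5, -1.5]
width: 0.0267
```

Run:
```python
from h import *
plan([.6119,-.0395,.0556],-10.93,1)
```

```text
now [ 0.606  -0.0717  0.0813] ang -10.97 yaw total -0.04
{'tx': np.float64(-0.03), 'ty': np.float64(-3.27), 'tz': np.float64(2.57), 'yaw': np.float64(-0.04)}
```

Emit:
move_arm(commands=[{"tx":0,"ty":0,"tz":1.5,"yaw":0},{"tx":0,"ty":-1,"tz":1.1,"yaw":0},{"tx":0,"ty":-1.5,"tz":0,"yaw":0},{"tx":0,"ty":0,"tz":0,"yaw":0},{"tx":0,"ty":0,"tz":0,"yaw":0}])

```text
t: 10.32
tool_pos: [0.6102, -0.0456, 0.0536]
tcp_rot: [[0.982, -0.188, 0.001], [-0.188, -0.982, -0.0], [0.001, 0.0, -1.0]]
wrist_force: [0.7, 0.3, -2.0]
width: 0.0268
```

Run:
```python
from h import *
plan([.6119,-.0395,.0556],-10.93,1)
a=Cam("scene");a.save("sc9.png",(200,180,330,300),5)
b=Cam("side");b.save("sd9.png",(240,130,320,210),7)
c=Cam("wrist");c.save("w9.png",(150,0,350,100),4)
```

```text
now [ 0.6102 -0.0456  0.0536] ang -10.83 yaw total 0.1
{'tx': np.float64(0.05), 'ty': np.float64(-0.63), 'tz': np.float64(-0.2), 'yaw': np.float64(0.1)}
```

View pics/sc9.png

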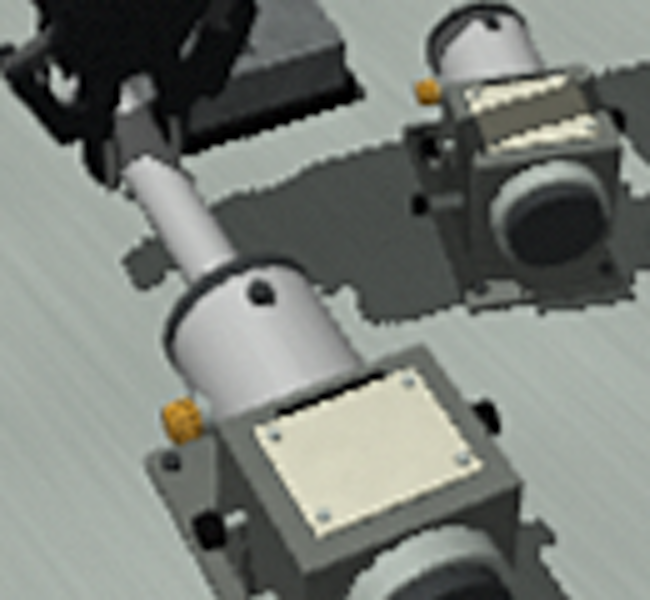

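View pics/w9.png

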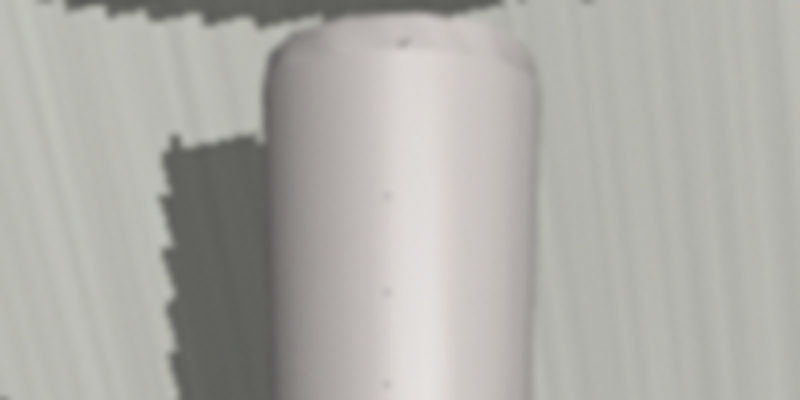

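Emit:
move_arm(commands=[{"tx":0.06,"ty":-0.6,"tz":-0.2,"yaw":0.1},{"tx":0,"ty":-0.6,"tz":0,"yaw":0},{"tx":0,"ty":0,"tz":0,"yaw":0},{"tx":0,"ty":0,"tz":0,"yaw":0}])

```text
t: 10.98
tool_pos: [0.6126, -0.0342, 0.055]
tcp_rot: [[0.982, -0.19, -0.0], [-0.19, -0.982, -0.0], [-0.0, 0.0, -1.0]]
wrist_force: [-0.2, -0.3, -2.8]
width: 0.0266
```

```bash
cat > st.py <<'E'
from h import *
o=manip.observe();p=np.array(o["tool_pos"]);R=np.array(o["tcp_rot"])
y=np.radians(-10.2);xh=np.array([np.cos(y),np.sin(y),0]);yh=np.array([-np.sin(y),np.cos(y),0])
X,Y,Z=R.T
n=p-.00104*X-.110*Y-.0200*Z
M=.612*xh+.1915*yh+np.array([0,0,.075])
d=1e3*(n-M);b=p-.00104*X-.02*Z
print("t",round(o["t"],2),"nose rel mouth mm x,y,z",(d@xh).round(2),(d@yh).round(2),d[2].round(2),"| heading rel",round(np.degrees(np.arctan2(-Y@xh,-Y@yh)),2),"pitch",round(np.degrees(-Y[2]),2),"| F tool",(R.T@o["wrist_force"]).round(2),"T",(R.T@o["wrist_torque"]).round(2),"w",round(o["width"]*1e3,1),"tcp z",p[2].round(4))
E
python3 st.py
```

```text
t 10.97 nose rel mouth mm x,y,z -2.58 -6.63 0.0 | heading rel 0.78 pitch -0.0 | F tool [-0.09  0.35  2.75] T [ 0.09 -0.    0.09] w 26.6 tcp z 0.055
```

Emit:
move_arm(commands=[{"tx":0,"ty":-0.25,"tz":0,"yaw":0},{"tx":0,"ty":-0.25,"tz":0,"yaw":0},{"tx":0,"ty":-0.2,"tz":0,"yaw":0},{"tx":0,"ty":0,"tz":0,"yaw":0}])

```text
t: 11.48
tool_pos: [0.614, -0.0272, 0.0551]
tcp_rot: [[0.982, -0.19, 0.0], [-0.19, -0.982, 0.0], [0.0, -0.0, -1.0]]
wrist_force: [-0.3, 0.5, -3.4]
width: 0.0269
```

```bash
python3 st.py
```

```text
t 11.47 nose rel mouth mm x,y,z -2.42 0.48 0.08 | heading rel 0.78 pitch 0.0 | F tool [-0.43 -0.4   3.36] T [ 0.03 -0.02  0.04] w 26.9 tcp z 0.0551
```

Emit:
move_arm(commands=[{"tx":0,"ty":-0.15,"tz":0,"yaw":0},{"tx":0,"ty":-0.15,"tz":0,"yaw":0},{"tx":0,"ty":0,"tz":0,"yaw":0}])

```text
t: 11.85
tool_pos: [0.6145, -0.0246, 0.0551]
tcp_rot: [[0.982, -0.191, -0.0], [-0.191, -0.982, -0.0], [0.0, 0.0, -1.0]]
wrist_force: [-0.2, -1.6, -2.3]
width: 0.0271
```

```bash
python3 st.py
```

```text
t 11.85 nose rel mouth mm x,y,z -2.33 3.09 0.04 | heading rel 0.79 pitch -0.02 | F tool [0.09 1.6  2.33] T [-0.14 -0.03  0.  ] w 27.1 tcp z 0.0551
```

Emit:
move_arm(commands=[{"tx":0,"ty":-0.1,"tz":0,"yaw":0},{"tx":0,"ty":0,"tz":0,"yaw":0}])

```text
t: 12.1
tool_pos: [0.6146, -0.0245, 0.055]
tcp_rot: [[0.982, -0.191, -0.0], [-0.191, -0.982, -0.002], [-0.0, 0.002, -1.0]]
wrist_force: [-0.6, -5.1, -3.5]
width: 0.0266
```

```bash
python3 st.py
```

```text
t 12.1 nose rel mouth mm x,y,z -2.27 3.27 -0.16 | heading rel 0.82 pitch -0.1 | F tool [0.38 5.11 3.55] T [-0.71 -0.03  0.06] w 26.6 tcp z 0.055
```

Light contact at 5 N axial: the nose sits on the sleeve's edge. I'll feel upwards while pressing lightly.

Emit:
move_arm(commands=[{"tx":0,"ty":0,"tz":-0.08,"yaw":0},{"tx":0,"ty":0,"tz":0,"yaw":0}])

```text
t: 12.35
tool_pos: [0.6145, -0.0245, 0.0558]
tcp_rot: [[0.982, -0.191, -0.001], [-0.191, -0.982, -0.002], [-0.0, 0.002, -1.0]]
wrist_force: [-1.1, -5.3, -3.9]
width: 0.0267
```

```bash
python3 st.py
```

```text
t 12.35 nose rel mouth mm x,y,z -2.31 3.26 0.61 | heading rel 0.82 pitch -0.09 | F tool [-0.02  5.4   3.96] T [-0.78  0.04  0.05] w 26.7 tcp z 0.0558
```

Emit:
move_arm(commands=[{"tx":0,"ty":0,"tz":-0.08,"yaw":0},{"tx":0,"ty":0,"tz":0,"yaw":0}])

```text
t: 12.6
tool_pos: [0.6145, -0.0245, 0.0565]
tcp_rot: [[0.982, -0.191, -0.001], [-0.191, -0.982, -0.002], [-0.0, 0.002, -1.0]]
wrist_force: [-0.8, -5.4, -3.2]
width: 0.0266
```

```bash
python3 st.py
```

```text
t 12.6 nose rel mouth mm x,y,z -2.37 3.23 1.28 | heading rel 0.82 pitch -0.1 | F tool [0.28 5.48 3.21] T [-0.85  0.    0.01] w 26.6 tcp z 0.0565
```

Run:
```python
from h import *
y=np.radians(-10.2);xh=np.array([np.cos(y),np.sin(y),0]);yh=np.array([-np.sin(y),np.cos(y),0])
n=600;a=np.linspace(-.045,.045,n);X,Z=np.meshgrid(a,-a)
d=np.load("w7.npz");R,t,K=d["R"],d["t"],d["K"]
outs=[]
for s in (.1915,):
    P=(.612+X)[...,None]*xh+s*yh+(.075+Z)[...,None]*np.array([0,0,1.])
    q=P.reshape(-1,3)@R.T+t;q=q@K.T;q=(q[:,:2]/q[:,2:]).reshape(n,n,2).astype(np.float32)
    im=cv2.remap(d["img"],q[...,0],q[...,1],cv2.INTER_LINEAR).astype(int)
    rg=im[...,0]-im[...,1]
    o=np.clip(128+rg*12,0,255).astype(np.uint8);cv2.circle(o,(300,300),246,255,1)
    cv2.imwrite("pics/rg7.png",o)
    m=(rg<1).astype(np.uint8);yy,xx=np.mgrid[:n,:n];m[(xx-300)**2+(yy-300)**2>190**2]=0
    m=cv2.morphologyEx(m,cv2.MORPH_OPEN,np.ones((9,9)));cs,_=cv2.findContours(m,cv2.RETR_EXTERNAL,cv2.CHAIN_APPROX_NONE)
    k=max(cs,key=cv2.contourArea);print(cv2.fitEllipse(k),cv2.boundingRect(k),cv2.contourArea(k))
print(manip.observe()["t"])
```

```text
((264.478271484375, 266.3800048828125), (283.70849609375, 303.94842529296875), 169.39553833007812) (113, 111, 299, 315) 67141.0
12.6
```

View pics/rg7.png

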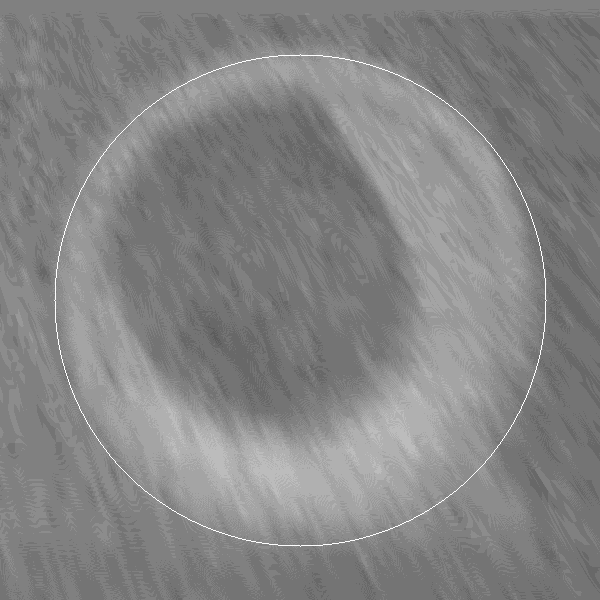

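Run:
```python
from h import *
y=np.radians(-10.2);xh=np.array([np.cos(y),np.sin(y),0]);yh=np.array([-np.sin(y),np.cos(y),0])
n=600;a=np.linspace(-.045,.045,n);X,Z=np.meshgrid(a,-a)
P=(.612+X)[...,None]*xh+.1915*yh+(.075+Z)[...,None]*np.array([0,0,1.])
# use a clean side image: sd0 saved before the arm got in front
b=Cam("side");img=cv2.imread("pics/side0.png")[:,:,::-1].copy()
q=P.reshape(-1,3)@b.R.T+b.t;q=q@b.K.T;q=(q[:,:2]/q[:,2:]).reshape(n,n,2).astype(np.float32)
im=cv2.remap(img,q[...,0],q[...,1],cv2.INTER_LINEAR).astype(int)
rg=im[...,0]-im[...,1]
o=np.clip(128+rg*12,0,255).astype(np.uint8);cv2.circle(o,(300,300),246,255,1);cv2.imwrite("pics/rgs.png",o)
m=(rg<0).astype(np.uint8);yy,xx=np.mgrid[:n,:n];m[(xx-300)**2+(yy-300)**2>190**2]=0
cs,_=cv2.findContours(m,cv2.RETR_EXTERNAL,cv2.CHAIN_APPROX_NONE)
k=max(cs,key=cv2.contourArea);print(cv2.fitEllipse(k),cv2.boundingRect(k),cv2.contourArea(k))
# outer ring: purple
C=b.C-(.612*xh+.1915*yh+np.array([0,0,.075]));print("side cam rel",C@xh,C@yh,C[2])
d=np.load("w7.npz");C=-d["R"].T@d["t"]-(.612*xh+.1915*yh+np.array([0,0,.075]));print("w7 cam rel",C@xh,C@yh,C[2])
```

```text
((289.20892333984375, 285.69183349609375), (330.19317626953125, 379.0227355957031), 27.719648361206055) (110, 110, 379, 377) 94902.5
side cam rel 0.018767295975101347 -1.0426176386481902 0.7374390578330269
w7 cam rel -0.1198916109360919 -0.06902906113835788 0.24393066065423508
```

View pics/rgs.png

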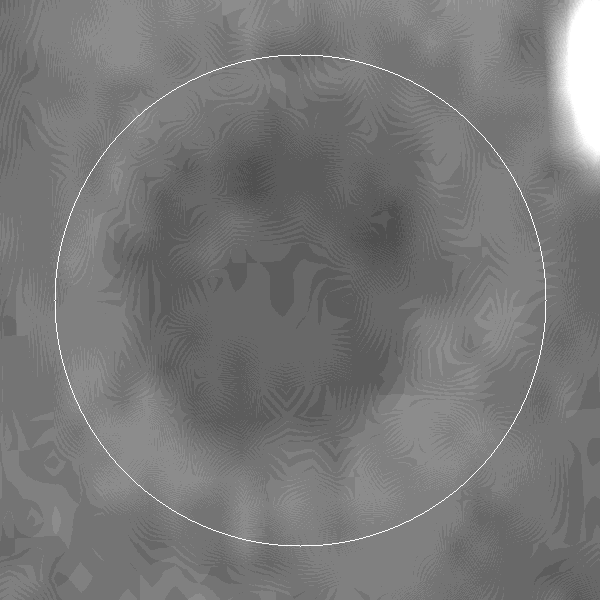

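The hue mask shows the sleeve clearly, and with a small recess both views put its centre near x≈-3.2, z≈+1.5 mm. I'll feel towards -x while pressed lightly.

Emit:
move_arm(commands=[{"tx":-0.08,"ty":0,"tz":0,"yaw":0},{"tx":0,"ty":0,"tz":0,"yaw":0}])

```text
t: 12.9
tool_pos: [0.6139, -0.0244, 0.0565]
tcp_rot: [[0.982, -0.191, -0.0], [-0.191, -0.982, -0.002], [0.0, 0.002, -1.0]]
wrist_force: [0.3, -4.7, -3.4]
width: 0.027
```

```bash
python3 st.py
```

```text
t 12.9 nose rel mouth mm x,y,z -2.89 3.23 1.36 | heading rel 0.84 pitch -0.09 | F tool [1.17 4.58 3.44] T [-0.85  0.11  0.12] w 27.0 tcp z 0.0565
```

Emit:
move_arm(commands=[{"tx":-0.06,"ty":0,"tz":-0.03,"yaw":0},{"tx":0,"ty":0,"tz":0,"yaw":0}])

```text
t: 13.15
tool_pos: [0.6135, -0.0244, 0.0569]
tcp_rot: [[0.981, -0.192, 0.0], [-0.192, -0.981, -0.002], [0.001, 0.002, -1.0]]
wrist_force: [0.4, -3.9, -4.9]
width: 0.0271
```

```bash
python3 st.py
```

```text
t 13.15 nose rel mouth mm x,y,z -3.32 3.21 1.67 | heading rel 0.84 pitch -0.1 | F tool [1.09 3.77 4.89] T [-0.83  0.15  0.14] w 27.1 tcp z 0.0569
```

Emit:
move_arm(commands=[{"tx":0,"ty":-0.08,"tz":0,"yaw":0},{"tx":0,"ty":0,"tz":0,"yaw":0}])

```text
t: 13.4
tool_pos: [0.6135, -0.0243, 0.0568]
tcp_rot: [[0.981, -0.192, -0.0], [-0.192, -0.981, -0.003], [0.001, 0.003, -1.0]]
wrist_force: [0.2, -5.9, -4.0]
width: 0.0268
```

```bash
python3 st.py
```

```text
t 13.4 nose rel mouth mm x,y,z -3.27 3.28 1.48 | heading rel 0.86 pitch -0.18 | F tool [1.31 5.77 4.04] T [-1.06  0.15  0.14] w 26.8 tcp z 0.0568
```

Emit:
move_arm(commands=[{"tx":0,"ty":0.03,"tz":-0.08,"yaw":0},{"tx":0,"ty":0,"tz":0,"yaw":0}])

```text
t: 13.65
tool_pos: [0.6135, -0.0243, 0.0576]
tcp_rot: [[0.981, -0.192, -0.0], [-0.192, -0.981, -0.003], [0.0, 0.003, -1.0]]
wrist_force: [-0.1, -6.2, -4.3]
width: 0.0269
```

```bash
sed -i 's/-.110\*Y/-.107*Y/' st.py; python3 st.py
```

```text
t 13.65 nose rel mouth mm x,y,z -3.37 0.23 2.29 | heading rel 0.85 pitch -0.14 | F tool [1.13 6.1  4.35] T [-1.03  0.18  0.19] w 26.9 tcp z 0.0576
```

Flat contact persists. Before feeling further I'll back off and take one oblique look at the face with the tool turned 90°.

Emit:
move_arm(commands=[{"tx":0,"ty":0.5,"tz":0,"yaw":0},{"tx":0,"ty":2.5,"tz":0,"yaw":0},{"tx":0,"ty":3,"tz":-3,"yaw":0},{"tx":0,"ty":0,"tz":-3.5,"yaw":0}])

```text
t: 14.15
tool_pos: [0.6011, -0.0825, 0.1224]
tcp_rot: [[0.981, -0.193, -0.002], [-0.193, -0.981, 0.002], [-0.002, -0.001, -1.0]]
wrist_force: [0.4, 0.1, -2.5]
width: 0.0268
```

Run:
```python
from h import *
plan([.5415,-.045,.12],-100.2,9)
```

```text
now [ 0.6011 -0.0825  0.1224] ang -11.11 yaw total 89.09
{'tx': np.float64(-0.73), 'ty': np.float64(-0.28), 'tz': np.float64(0.03), 'yaw': np.float64(9.9)}
{'tx': np.float64(-0.77), 'ty': np.float64(-0.15), 'tz': np.float64(0.03), 'yaw': np.float64(9.9)}
{'tx': np.float64(-0.78), 'ty': np.float64(-0.02), 'tz': np.float64(0.03), 'yaw': np.float64(9.9)}
{'tx': np.float64(-0.77), 'ty': np.float64(0.12), 'tz': np.float64(0.03), 'yaw': np.float64(9.9)}
{'tx': np.float64(-0.74), 'ty': np.float64(0.25), 'tz': np.float64(0.03), 'yaw': np.float64(9.9)}
{'tx': np.float64(-0.69), 'ty': np.float64(0.37), 'tz': np.float64(0.03), 'yaw': np.float64(9.9)}
{'tx': np.float64(-0.61), 'ty': np.float64(0.49), 'tz': np.float64(0.03), 'yaw': np.float64(9.9)}
{'tx': np.float64(-0.52), 'ty': np.float64(0.58), 'tz': np.float64(0.03), 'yaw': np.float64(9.9)}
{'tx': np.float64(-0.41), 'ty': np.float64(0.66), 'tz': np.float64(0.03), 'yaw': np.float64(9.9)}
```

Emit:
move_arm(commands=[{"tx":-0.7,"ty":-0.2,"tz":0,"yaw":9.9},{"tx":-0.8,"ty":-0.2,"tz":0,"yaw":9.9},{"tx":-0.8,"ty":0,"tz":0,"yaw":9.9},{"tx":-0.8,"ty":0.1,"tz":0,"yaw":9.9},{"tx":-0.7,"ty":0.3,"tz":0,"yaw":9.9}])

```text
t: 14.78
tool_pos: [0.5684, -0.0603, 0.123]
tcp_rot: [[0.488, -0.873, 0.001], [-0.873, -0.488, 0.002], [-0.002, -0.002, -1.0]]
wrist_force: [0.2, -0.1, -3.2]
width: 0.0268
```

Emit:
move_arm(commands=[{"tx":-0.7,"ty":0.4,"tz":0,"yaw":9.9},{"tx":-0.6,"ty":0.5,"tz":0,"yaw":9.9},{"tx":-0.5,"ty":0.6,"tz":0,"yaw":9.9},{"tx":-0.4,"ty":0.6,"tz":0,"yaw":9.9},{"tx":0,"ty":0,"tz":0,"yaw":0}])

```text
t: 15.4
tool_pos: [0.5419, -0.0445, 0.123]
tcp_rot: [[-0.172, -0.985, 0.001], [-0.985, 0.172, 0.002], [-0.002, -0.0, -1.0]]
wrist_force: [0.0, 0.1, -2.9]
width: 0.0268
```

Run:
```python
from h import *
c=Cam("wrist");c.save("w10.png",None,1.5)
np.savez("w10.npz",img=c.img,R=c.R,t=c.t,K=c.K)
print(manip.observe()["t"],manip.observe()["tool_pos"])
```

```text
15.45 [ 0.54223096 -0.04486836  0.12305838]
```

View pics/w10.png

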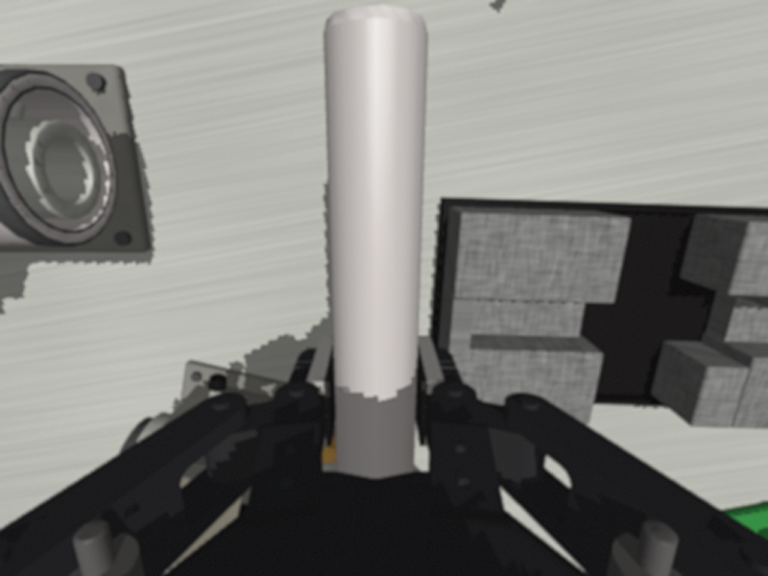

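Excellent view: the end face shows at (55,155) with the sleeve in it. I cast it onto the face plane.

Run:
```python
from h import *
y=np.radians(-10.2);xh=np.array([np.cos(y),np.sin(y),0]);yh=np.array([-np.sin(y),np.cos(y),0])
n=600;a=np.linspace(-.045,.045,n);X,Z=np.meshgrid(a,-a)
d=np.load("w10.npz");R,t,K=d["R"],d["t"],d["K"]
C=-R.T@t-(.612*xh+.1915*yh+np.array([0,0,.075]));print("cam rel",C@xh,C@yh,C[2])
P=(.612+X)[...,None]*xh+.1915*yh+(.075+Z)[...,None]*np.array([0,0,1.])
q=P.reshape(-1,3)@R.T+t;q=q@K.T;q=(q[:,:2]/q[:,2:]).reshape(n,n,2).astype(np.float32)
im=cv2.remap(d["img"],q[...,0],q[...,1],cv2.INTER_CUBIC)[:,:,::-1].copy()
np.save("r10.npy",im)
im=cv2.convertScaleAbs(im,alpha=1.3,beta=-20)
cv2.circle(im,(300,300),246,(0,0,255),1);cv2.circle(im,(300,300),3,(0,0,255),-1);cv2.imwrite("pics/r10.png",im)
```

```text
cam rel -0.0011609727830484335 -0.13980879615328934 0.191348549240973
```

View pics/r10.png

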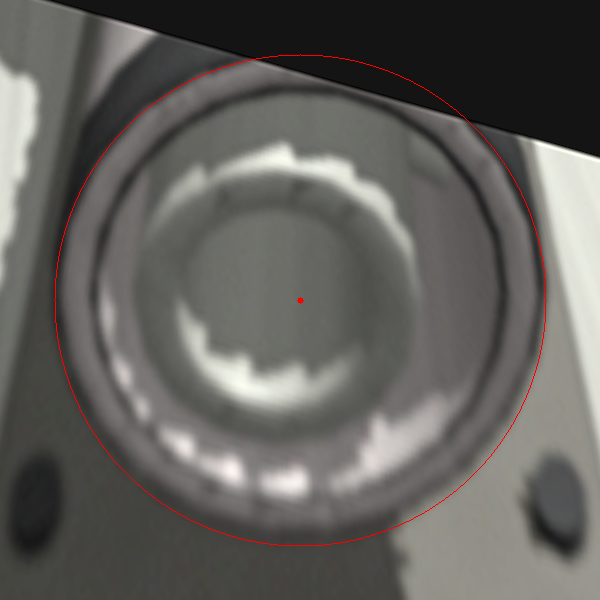

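The bore is now clear. Relative to the barrel ring it sits at about x=-3.6 mm, z=-1.6 mm; the earlier mask had included the sleeve's top flank, hence the wrong height. I'll turn back and go to that line with heading +1.2°.

```bash
cat > tgt.py <<'E'
import sys
from h import *
x,yy,z,hd=map(float,sys.argv[1:5]);n=int(sys.argv[5])
y=np.radians(-10.2);xh=np.array([np.cos(y),np.sin(y),0]);yh=np.array([-np.sin(y),np.cos(y),0])
M=.612*xh+.1915*yh+np.array([0,0,.075]);a=np.radians(-10.2-hd)
X=np.array([np.cos(a),np.sin(a),0]);Y=np.array([np.sin(a),-np.cos(a),0]);Z=np.array([0,0,-1.])
p=M+1e-3*(x*xh+yy*yh+z*np.array([0,0,1]))+.00104*X+.107*Y+.02*Z
print(p.round(4));plan(p,-10.2-hd,n)
E
python3 tgt.py -3.5 -50 -1.6 1.2 9
```

```text
[ 0.6038 -0.0736  0.0534]
now [ 0.5422 -0.0449  0.1231] ang -99.89 yaw total -88.49
{'tx': np.float64(0.2), 'ty': np.float64(-0.73), 'tz': np.float64(0.77), 'yaw': np.float64(-9.83)}
{'tx': np.float64(0.32), 'ty': np.float64(-0.68), 'tz': np.float64(0.77), 'yaw': np.float64(-9.83)}
{'tx': np.float64(0.43), 'ty': np.float64(-0.62), 'tz': np.float64(0.77), 'yaw': np.float64(-9.83)}
{'tx': np.float64(0.53), 'ty': np.float64(-0.54), 'tz': np.float64(0.77), 'yaw': np.float64(-9.83)}
{'tx': np.float64(0.61), 'ty': np.float64(-0.44), 'tz': np.float64(0.77), 'yaw': np.float64(-9.83)}
{'tx': np.float64(0.68), 'ty': np.float64(-0.33), 'tz': np.float64(0.77), 'yaw': np.float64(-9.83)}
{'tx': np.float64(0.73), 'ty': np.float64(-0.21), 'tz': np.float64(0.77), 'yaw': np.float64(-9.83)}
{'tx': np.float64(0.75), 'ty': np.float64(-0.08), 'tz': np.float64(0.77), 'yaw': np.float64(-9.83)}
{'tx': np.float64(0.75), 'ty': np.float64(0.05), 'tz': np.float64(0.77), 'yaw': np.float64(-9.83)}
```

Emit:
move_arm(commands=[{"tx":0.2,"ty":-0.7,"tz":0,"yaw":-9.8},{"tx":0.3,"ty":-0.7,"tz":0,"yaw":-9.8},{"tx":0.4,"ty":-0.6,"tz":0,"yaw":-9.8},{"tx":0.5,"ty":-0.5,"tz":0,"yaw":-9.8},{"tx":0.6,"ty":-0.5,"tz":0,"yaw":-9.8}])

```text
t: 16.08
tool_pos: [0.5764, -0.0605, 0.1228]
tcp_rot: [[0.635, -0.773, 0.001], [-0.773, -0.635, 0.001], [-0.0, -0.001, -1.0]]
wrist_force: [-0.3, 0.1, -2.8]
width: 0.0266
```

Emit:
move_arm(commands=[{"tx":0.7,"ty":-0.3,"tz":0.5,"yaw":-9.8},{"tx":0.7,"ty":-0.2,"tz":1,"yaw":-9.8},{"tx":0.8,"ty":-0.1,"tz":2.5,"yaw":-9.8},{"tx":0.7,"ty":0.1,"tz":2.5,"yaw":-10},{"tx":0,"ty":0,"tz":0,"yaw":0}])

```text
t: 16.7
tool_pos: [0.601, -0.0738, 0.0548]
tcp_rot: [[0.979, -0.203, -0.006], [-0.203, -0.979, 0.002], [-0.006, -0.001, -1.0]]
wrist_force: [0.1, 0.1, -3.2]
width: 0.0271
```

```bash
python3 st.py; python3 tgt.py -3.5 -10 -1.6 1.2 1
```

```text
t 16.7 nose rel mouth mm x,y,z -5.47 -50.68 -0.11 | heading rel 1.52 pitch 0.04 | F tool [ 0.11 -0.15  3.16] T [-0.   -0.03  0.04] w 27.1 tcp z 0.0548
[ 0.6109 -0.0342  0.0534]
now [ 0.601  -0.0738  0.0548] ang -11.72 yaw total -0.32
{'tx': np.float64(0.16), 'ty': np.float64(-4.07), 'tz': np.float64(0.14), 'yaw': np.float64(-0.32)}
```

Emit:
move_arm(commands=[{"tx":0.1,"ty":-1.5,"tz":0.1,"yaw":-0.3},{"tx":0,"ty":-2,"tz":0,"yaw":0},{"tx":0,"ty":0,"tz":0,"yaw":0},{"tx":0,"ty":0,"tz":0,"yaw":0}])

```text
t: 17.2
tool_pos: [0.6108, -0.0394, 0.0575]
tcp_rot: [[0.981, -0.196, 0.001], [-0.196, -0.981, -0.001], [0.001, 0.0, -1.0]]
wrist_force: [-0.3, 0.2, -2.7]
width: 0.0269
```

```bash
python3 st.py; python3 tgt.py -3.5 -4 -1.6 1.2 1
```

```text
t 17.2 nose rel mouth mm x,y,z -2.78 -15.09 2.47 | heading rel 1.13 pitch -0.02 | F tool [-0.3  -0.14  2.66] T [ 0.06 -0.03  0.01] w 26.9 tcp z 0.0575
[ 0.612  -0.0283  0.0534]
now [ 0.6108 -0.0394  0.0575] ang -11.33 yaw total 0.07
{'tx': np.float64(-0.11), 'ty': np.float64(-1.11), 'tz': np.float64(0.41), 'yaw': np.float64(0.07)}
```

Emit:
move_arm(commands=[{"tx":-0.08,"ty":-0.5,"tz":0.4,"yaw":0.1},{"tx":0,"ty":-0.4,"tz":0,"yaw":0},{"tx":0,"ty":0,"tz":0,"yaw":0},{"tx":0,"ty":0,"tz":0,"yaw":0}])

```text
t: 17.7
tool_pos: [0.6116, -0.0311, 0.0528]
tcp_rot: [[0.98, -0.199, 0.0], [-0.199, -0.98, -0.0], [0.0, 0.0, -1.0]]
wrist_force: [-1.4, -1.1, -3.7]
width: 0.0267
```

```bash
python3 st.py; python3 tgt.py -3.5 0 -1.6 1.2 1
```

```text
t 17.7 nose rel mouth mm x,y,z -3.19 -6.84 -2.23 | heading rel 1.3 pitch -0.0 | F tool [-1.13  1.33  3.69] T [ 0.02 -0.    0.03] w 26.7 tcp z 0.0528
[ 0.6127 -0.0244  0.0534]
now [ 0.6116 -0.0311  0.0528] ang -11.5 yaw total -0.1
{'tx': np.float64(-0.03), 'ty': np.float64(-0.68), 'tz': np.float64(-0.06), 'yaw': np.float64(-0.1)}
```

Emit:
move_arm(commands=[{"tx":-0.03,"ty":-0.3,"tz":-0.06,"yaw":-0.1},{"tx":0,"ty":-0.25,"tz":0,"yaw":0},{"tx":0,"ty":-0.2,"tz":0,"yaw":0},{"tx":0,"ty":0,"tz":0,"yaw":0}])

```text
t: 18.2
tool_pos: [0.6127, -0.024, 0.0533]
tcp_rot: [[0.98, -0.198, -0.0], [-0.198, -0.98, -0.001], [-0.0, 0.001, -1.0]]
wrist_force: [-0.3, -2.7, -1.9]
width: 0.0268
```

```bash
python3 st.py
```

```text
t 18.2 nose rel mouth mm x,y,z -3.57 0.38 -1.76 | heading rel 1.19 pitch -0.05 | F tool [0.19 2.68 1.93] T [-0.3   0.03  0.02] w 26.8 tcp z 0.0533
```

Emit:
move_arm(commands=[{"tx":0,"ty":-0.1,"tz":0,"yaw":0},{"tx":0,"ty":0,"tz":0,"yaw":0}])

```text
t: 18.45
tool_pos: [0.613, -0.0222, 0.0533]
tcp_rot: [[0.98, -0.198, 0.0], [-0.198, -0.98, 0.001], [-0.0, -0.001, -1.0]]
wrist_force: [-0.3, 0.5, -3.2]
width: 0.027
```

```bash
python3 st.py
```

```text
t 18.45 nose rel mouth mm x,y,z -3.57 2.18 -1.55 | heading rel 1.21 pitch 0.08 | F tool [-0.35 -0.4   3.2 ] T [-0.04 -0.02 -0.02] w 27.0 tcp z 0.0533
```

It clicked in: the axial force fell to zero at y=2.2 mm. Advancing in small steps.

Emit:
move_arm(commands=[{"tx":0,"ty":-0.2,"tz":0,"yaw":0},{"tx":0,"ty":-0.2,"tz":0,"yaw":0},{"tx":0,"ty":0,"tz":0,"yaw":0}])

```text
t: 18.82
tool_pos: [0.6138, -0.0179, 0.0533]
tcp_rot: [[0.98, -0.197, 0.0], [-0.197, -0.98, 0.001], [-0.0, -0.001, -1.0]]
wrist_force: [0.4, -0.3, -3.7]
width: 0.0268
```

```bash
python3 st.py
```

```text
t 18.82 nose rel mouth mm x,y,z -3.59 6.53 -1.61 | heading rel 1.16 pitch 0.06 | F tool [0.48 0.19 3.68] T [-0.02 -0.06  0.02] w 26.8 tcp z 0.0533
```

Emit:
move_arm(commands=[{"tx":0,"ty":-0.4,"tz":0,"yaw":0},{"tx":0,"ty":-0.4,"tz":-0.01,"yaw":0},{"tx":0,"ty":-0.4,"tz":0,"yaw":0},{"tx":0,"ty":0,"tz":0,"yaw":0}])

```text
t: 19.32
tool_pos: [0.6162, -0.0063, 0.0534]
tcp_rot: [[0.98, -0.197, 0.0], [-0.197, -0.98, 0.001], [-0.0, -0.001, -1.0]]
wrist_force: [-0.4, 0.4, -4.0]
width: 0.0271
```

```bash
python3 st.py
```

```text
t 19.32 nose rel mouth mm x,y,z -3.32 18.4 -1.49 | heading rel 1.16 pitch 0.03 | F tool [-0.44 -0.37  3.97] T [ 0.03 -0.01  0.02] w 27.1 tcp z 0.0534
```

Emit:
move_arm(commands=[{"tx":0,"ty":-0.4,"tz":0,"yaw":0},{"tx":0,"ty":-0.4,"tz":0,"yaw":0},{"tx":0,"ty":-0.4,"tz":0,"yaw":0},{"tx":0,"ty":0,"tz":0,"yaw":0}])

```text
t: 19.82
tool_pos: [0.6186, 0.0054, 0.0535]
tcp_rot: [[0.98, -0.197, 0.0], [-0.197, -0.98, 0.001], [0.0, -0.001, -1.0]]
wrist_force: [-0.0, -0.1, -3.3]
width: 0.027
```

```bash
python3 st.py
```

```text
t 19.82 nose rel mouth mm x,y,z -3.05 30.37 -1.48 | heading rel 1.16 pitch 0.03 | F tool [-0.01  0.1   3.32] T [ 0.06 -0.   -0.02] w 27.0 tcp z 0.0535
```

Emit:
move_arm(commands=[{"tx":0,"ty":-0.4,"tz":0,"yaw":0},{"tx":0,"ty":-0.4,"tz":0,"yaw":0},{"tx":0,"ty":-0.3,"tz":0,"yaw":0},{"tx":0,"ty":-0.3,"tz":0,"yaw":0}])

```text
t: 20.32
tool_pos: [0.6213, 0.0188, 0.0534]
tcp_rot: [[0.98, -0.197, -0.0], [-0.197, -0.98, -0.0], [-0.0, 0.0, -1.0]]
wrist_force: [-0.6, -1.7, -3.5]
width: 0.0267
```

```bash
python3 st.py
```

```text
t 20.32 nose rel mouth mm x,y,z -2.7 43.97 -1.56 | heading rel 1.19 pitch -0.0 | F tool [-0.22  1.78  3.51] T [-0.08  0.   -0.01] w 26.7 tcp z 0.0534
```

Emit:
move_arm(commands=[{"tx":0,"ty":-0.3,"tz":0,"yaw":0},{"tx":0,"ty":-0.3,"tz":0,"yaw":0},{"tx":0,"ty":-0.3,"tz":0,"yaw":0}])

```text
t: 20.7
tool_pos: [0.6226, 0.0265, 0.0532]
tcp_rot: [[0.98, -0.198, -0.001], [-0.198, -0.98, -0.002], [-0.001, 0.002, -1.0]]
wrist_force: [-3.5, -4.4, -3.5]
width: 0.0265
```

```bash
python3 st.py
```

```text
t 20.7 nose rel mouth mm x,y,z -2.75 51.91 -1.97 | heading rel 1.2 pitch -0.11 | F tool [-2.52  4.97  3.49] T [-0.81 -0.13 -0.21] w 26.5 tcp z 0.0532
```

Emit:
move_arm(commands=[{"tx":0,"ty":-0.3,"tz":0,"yaw":0},{"tx":0,"ty":-0.3,"tz":0,"yaw":0},{"tx":0,"ty":-0.3,"tz":0,"yaw":0}])

```text
t: 21.08
tool_pos: [0.6244, 0.0353, 0.0532]
tcp_rot: [[0.98, -0.198, -0.001], [-0.198, -0.98, -0.002], [-0.001, 0.002, -1.0]]
wrist_force: [-1.7, -5.0, -3.5]
width: 0.0265
```

```bash
python3 st.py
```

```text
t 21.07 nose rel mouth mm x,y,z -2.53 60.84 -2.0 | heading rel 1.21 pitch -0.11 | F tool [-0.7   5.27  3.46] T [-0.74 -0.11 -0.18] w 26.5 tcp z 0.0532
```

Emit:
move_arm(commands=[{"tx":0,"ty":-0.4,"tz":0,"yaw":0},{"tx":0,"ty":-0.4,"tz":0,"yaw":0},{"tx":0,"ty":-0.4,"tz":0,"yaw":0},{"tx":0,"ty":-0.4,"tz":0,"yaw":0},{"tx":0,"ty":0,"tz":0,"yaw":0}])

```text
t: 21.7
tool_pos: [0.6278, 0.0524, 0.0533]
tcp_rot: [[0.98, -0.197, -0.001], [-0.197, -0.98, 0.001], [-0.001, -0.001, -1.0]]
wrist_force: [-1.4, -1.0, -4.0]
width: 0.027
```

```bash
python3 st.py
```

```text
t 21.7 nose rel mouth mm x,y,z -2.25 78.21 -1.65 | heading rel 1.18 pitch 0.05 | F tool [-1.12  1.27  4.04] T [-0.27 -0.14 -0.15] w 27.0 tcp z 0.0533
```

Emit:
move_arm(commands=[{"tx":0,"ty":0,"tz":0,"yaw":0},{"tx":0,"ty":0,"tz":0,"yaw":0},{"tx":0,"ty":0,"tz":0,"yaw":0},{"tx":0,"ty":0,"tz":0,"yaw":0},{"tx":0,"ty":0,"tz":0,"yaw":0}], jaw=8.4)

```text
t: 22.32
tool_pos: [0.6281, 0.052, 0.0536]
tcp_rot: [[0.98, -0.198, 0.0], [-0.198, -0.98, 0.0], [0.0, -0.0, -1.0]]
wrist_force: [-0.1, -0.4, 0.1]
width: 0.0839
```

```bash
python3 st.py
python3 - <<'E'
from h import *
c=Cam("wrist");c.save("w11.png",None,1.5)
b=Cam("side");b.save("sd11.png",(220,120,330,230),5)
a=Cam("scene");a.save("sc11.png",(200,160,330,290),4.6)
E
```

```text
t 22.32 nose rel mouth mm x,y,z -1.89 77.87 -1.36 | heading rel 1.19 pitch 0.02 | F tool [-0.05  0.47 -0.14] T [-0.   -0.02 -0.01] w 83.9 tcp z 0.0536
```

View pics/w11.png

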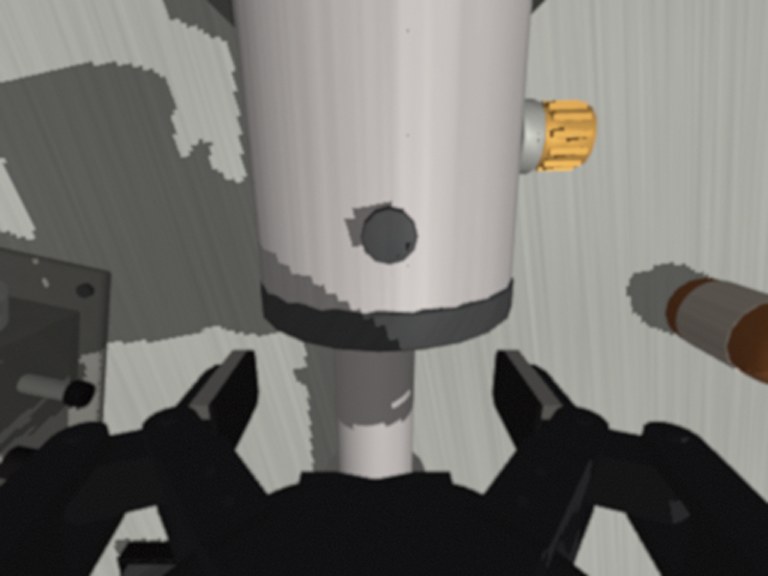

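View pics/sc11.png

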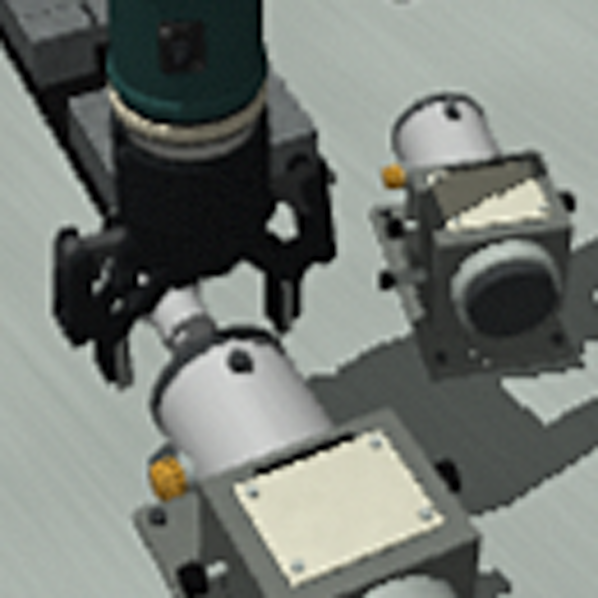

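View pics/sd11.png

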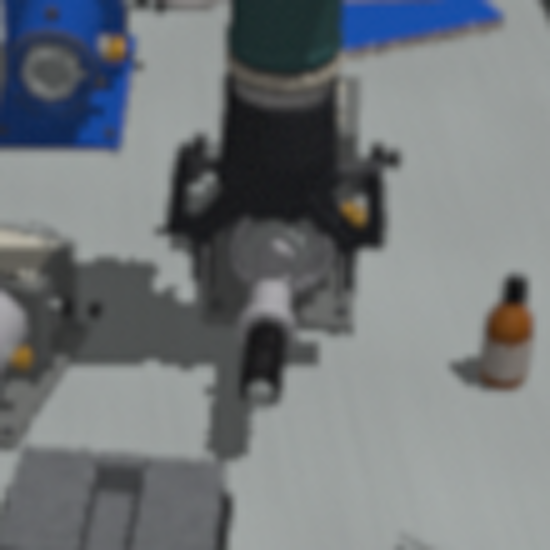

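The tube is let go and stays half in. I'll slide back with open jaws straddling the collar, to the ribbed rear end.

Emit:
move_arm(commands=[{"tx":0,"ty":1.5,"tz":0,"yaw":0},{"tx":0,"ty":2.2,"tz":0.1,"yaw":0},{"tx":0,"ty":2.3,"tz":0.1,"yaw":0},{"tx":0,"ty":2,"tz":0.1,"yaw":0},{"tx":0,"ty":0,"tz":0,"yaw":0}])

```text
t: 23.1
tool_pos: [0.6117, -0.0287, 0.0504]
tcp_rot: [[0.98, -0.201, -0.0], [-0.201, -0.98, 0.0], [-0.0, 0.0, -1.0]]
wrist_force: [-0.7, -0.2, -0.1]
width: 0.084
```

Emit:
move_arm(commands=[{"tx":0,"ty":0,"tz":0,"yaw":0},{"tx":0,"ty":0,"tz":0,"yaw":0}])

```text
t: 23.35
tool_pos: [0.6123, -0.0258, 0.0506]
tcp_rot: [[0.98, -0.197, 0.0], [-0.197, -0.98, 0.0], [0.0, -0.0, -1.0]]
wrist_force: [-0.4, 0.1, 0.0]
width: 0.084
```

```bash
python3 st.py
python3 - <<'E'
from h import *
c=Cam("wrist");c.save("w12.png",None,1.5)
np.savez("w12.npz",img=c.img,R=c.R,t=c.t,K=c.K)
b=Cam("side");b.save("sd12.png",(240,150,310,220),8)
E
```

```text
t 23.35 nose rel mouth mm x,y,z -3.69 -1.51 -4.41 | heading rel 1.14 pitch 0.02 | F tool [-0.38 -0.06 -0.  ] T [ 0.05  0.04 -0.  ] w 84.0 tcp z 0.0506
```

View pics/w12.png

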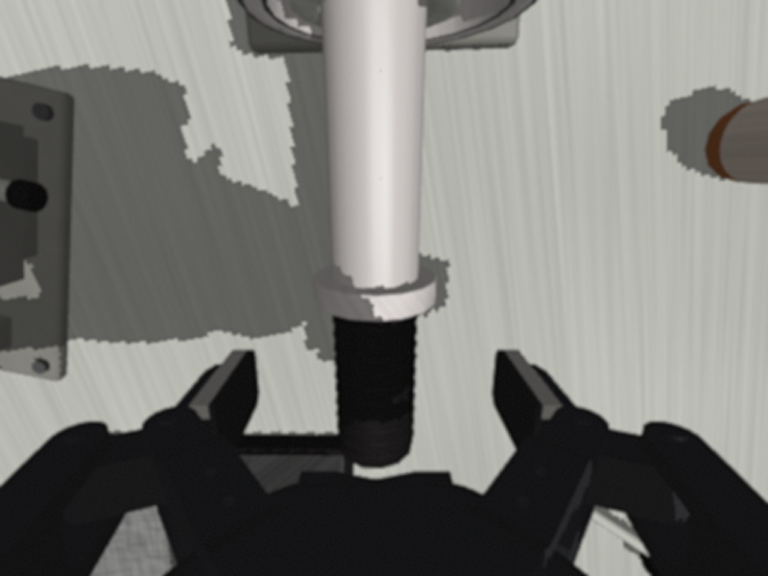

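View pics/sd12.png

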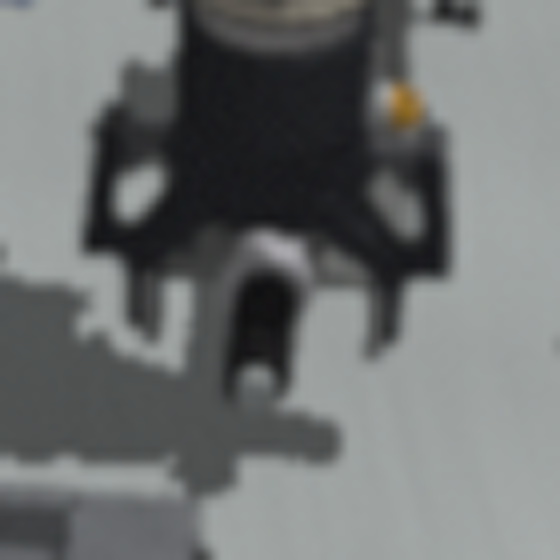

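```bash
cat > tube.py <<'E'
from h import *
import sys
c=Cam("wrist");o=manip.observe();Rt=np.array(o["tcp_rot"]);p=np.array(o["tool_pos"])
g=cv2.cvtColor(c.img,cv2.COLOR_RGB2GRAY).astype(float)
Rc=Rt.T@c.R.T; Cc=Rt.T@(c.C-p)
def sub(gr):
    i=gr.argmax();o=.5*(gr[i-1]-gr[i+1])/(gr[i-1]-2*gr[i]+gr[i+1]+1e-9) if 0<i<len(gr)-1 else 0;return i+.5+o
res=[]
for v in list(range(36,170,8))+list(range(216,280,8)):
    a=np.abs(np.diff(g[v,208:232]));b=np.abs(np.diff(g[v,268:294]))
    uL=208+sub(a);uR=268+sub(b)
    rs=[Rc@np.linalg.inv(c.K)@np.array([u,v,1.]) for u in (uL,uR)]
    A=[np.arctan2(r[0],r[2]) for r in rs];h=.014/np.sin((A[1]-A[0])/2);m=sum(A)/2
    x=Cc[0]+h*np.sin(m);z=Cc[2]+h*np.cos(m);r=(rs[0]+rs[1])/2;yy=Cc[1]+r[1]/r[2]*(z-Cc[2])
    print(v,round(uL,1),round(uR,1),np.round([yy*1e3,x*1e3,z*1e3],2))
E
python3 tube.py
```

```text
36 217.0 283.5 [-100.48   -0.85  -15.25]
44 217.0 283.3 [-97.32  -0.9  -15.75]
52 218.0 282.9 [-94.56  -0.77 -14.04]
60 217.7 282.7 [-91.19  -0.9  -15.19]
68 218.0 282.6 [-87.97  -0.84 -15.39]
76 218.5 282.3 [-84.8   -0.79 -14.81]
84 218.7 282.2 [-81.45  -0.78 -15.29]
92 219.2 281.8 [-78.18  -0.75 -14.19]
100 219.4 281.3 [-74.77  -0.83 -13.82]
108 219.7 281.3 [-71.28  -0.78 -14.24]
116 219.9 281.3 [-67.75  -0.73 -14.82]
124 219.9 280.7 [-64.17  -0.86 -14.61]
132 221.2 280.5 [-60.37  -0.58 -12.41]
140 220.8 280.2 [-56.76  -0.78 -13.83]
148 221.3 280.2 [-52.96  -0.66 -13.67]
156 221.7 279.7 [-48.96  -0.7  -12.72]
164 222.0 279.3 [-44.95  -0.7  -12.3 ]
216 222.5 276.7 [-17.54  -1.27 -12.23]
224 222.4 276.1 [-13.1   -1.44 -12.35]
232 222.6 276.2 [ -8.97  -1.37 -13.29]
240 223.0 276.1 [ -4.22  -1.3  -13.04]
248 223.5 276.0 [  0.55  -1.2  -12.94]
256 223.7 275.9 [  5.14  -1.18 -13.32]
264 224.4 275.7 [ 10.75  -1.08 -12.13]
272 224.6 275.4 [ 15.81  -1.09 -12.07]
```

The drooped tube's axis is about 9 mm below the pads' centre, with a slope of 0.05 rad. I lower the tool 0.9 cm and take a light grip.

Emit:
move_arm(commands=[{"tx":-0.1,"ty":0,"tz":0.5,"yaw":0},{"tx":0,"ty":0,"tz":0.4,"yaw":0},{"tx":0,"ty":0,"tz":0,"yaw":0},{"tx":0,"ty":0,"tz":0,"yaw":0}])

```text
t: 24.0
tool_pos: [0.6112, -0.0263, 0.0414]
tcp_rot: [[0.98, -0.198, -0.0], [-0.198, -0.98, 0.0], [-0.0, -0.0, -1.0]]
wrist_force: [-0.6, -0.7, 0.8]
width: 0.084
```

```bash
python3 st.py
```

```text
t 24.0 nose rel mouth mm x,y,z -4.65 -2.21 -13.62 | heading rel 1.19 pitch 0.01 | F tool [-0.44  0.76 -0.83] T [-0.01 -0.03 -0.01] w 84.0 tcp z 0.0414
```

Emit:
move_arm(commands=[{"tx":0,"ty":0,"tz":0,"yaw":0},{"tx":0,"ty":0,"tz":0,"yaw":0},{"tx":0,"ty":0,"tz":0,"yaw":0},{"tx":0,"ty":0,"tz":0,"yaw":0},{"tx":0,"ty":0,"tz":0,"yaw":0}], jaw=2.0, squeeze=20)

```text
t: 24.62
tool_pos: [0.6113, -0.0263, 0.0415]
tcp_rot: [[0.98, -0.197, 0.0], [-0.197, -0.98, 0.0], [0.0, -0.0, -1.0]]
wrist_force: [0.3, -0.1, 0.2]
width: 0.0275
```

```bash
python3 st.py
```

```text
t 24.62 nose rel mouth mm x,y,z -4.54 -2.18 -13.45 | heading rel 1.19 pitch 0.0 | F tool [ 0.35  0.   -0.25] T [-0.04  0.04  0.  ] w 27.5 tcp z 0.0415
```

```bash
python3 - <<'E'
from h import *
b=Cam("side");b.save("sd13.png",(240,150,310,220),8)
for z in (.050,.055,.06,.065,.07,.075): print(z,b.plane(272.1,197.5,z).round(4), b.plane(272.1+.0,198.5,z).round(4))
a=Cam("scene");a.save("sc13.png",(200,160,300,260),6)
c=Cam("wrist");c.save("w13.png",None,1.5)
E
python3 tube.py | head -14
```

```text
0.05 [ 0.6098 -0.0381  0.05  ] [ 0.6091 -0.0432  0.05  ]
0.055 [ 0.6089 -0.0441  0.055 ] [ 0.6082 -0.0492  0.055 ]
0.06 [ 0.6079 -0.0501  0.06  ] [ 0.6073 -0.0551  0.06  ]
0.065 [ 0.607  -0.0561  0.065 ] [ 0.6064 -0.061   0.065 ]
0.07 [ 0.6061 -0.062   0.07  ] [ 0.6055 -0.067   0.07  ]
0.075 [ 0.6052 -0.068   0.075 ] [ 0.6046 -0.0729  0.075 ]
36 215.0 286.7 [-98.22  -0.6  -24.46]
44 215.0 286.3 [-95.35  -0.69 -24.62]
52 215.4 285.7 [-92.62  -0.72 -23.85]
60 216.0 285.8 [-89.69  -0.6  -23.83]
68 216.4 285.6 [-86.71  -0.54 -23.83]
76 216.4 285.1 [-83.68  -0.65 -23.87]
84 216.8 284.9 [-80.63  -0.61 -23.62]
92 216.8 284.4 [-77.51  -0.72 -23.61]
100 218.0 283.8 [-74.41  -0.58 -21.51]
108 217.8 284.0 [-71.12  -0.59 -23.08]
116 217.9 284.0 [-67.84  -0.58 -23.89]
124 219.0 283.3 [-64.42  -0.48 -21.52]
132 218.6 283.1 [-61.07  -0.61 -22.79]
140 219.0 282.8 [-57.58  -0.6  -22.48]
```

View pics/sd13.png

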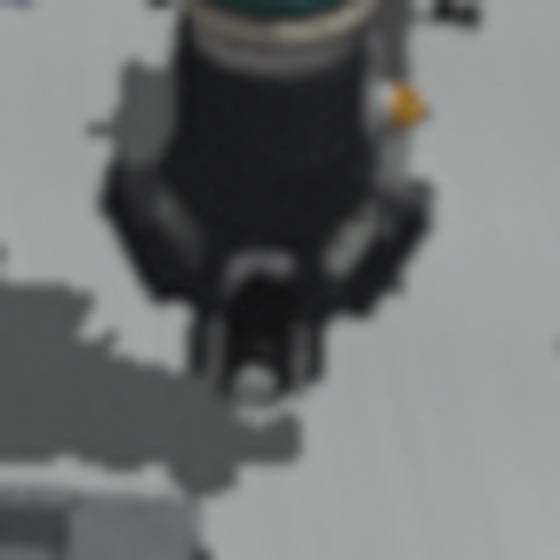

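View pics/sc13.png

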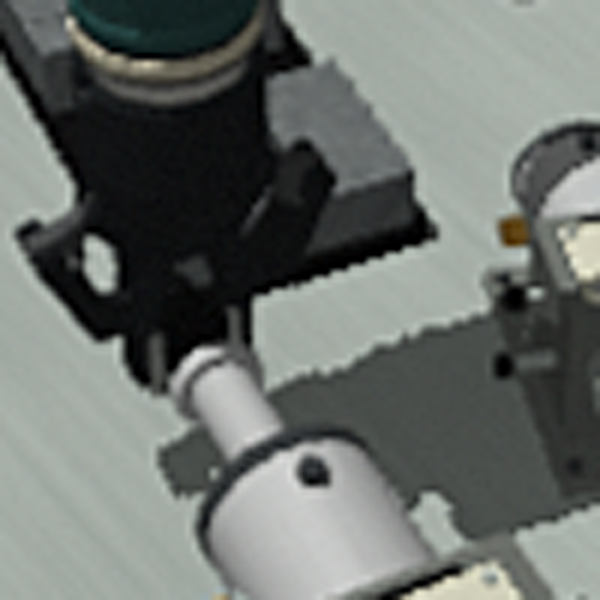

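View pics/w13.png

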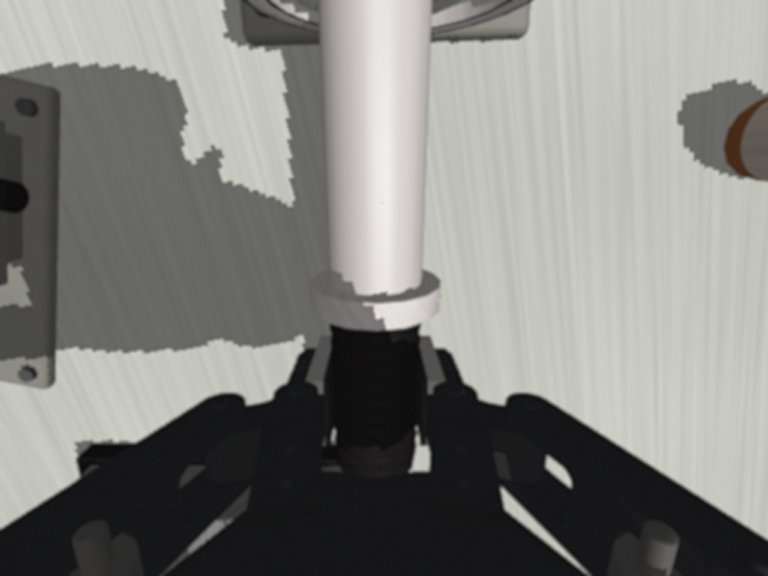

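Emit:
move_arm(commands=[{"tx":0,"ty":0,"tz":-0.15,"yaw":0},{"tx":0,"ty":0,"tz":-0.15,"yaw":0},{"tx":0,"ty":0,"tz":0,"yaw":0}])

```text
t: 25.2
tool_pos: [0.6111, -0.0263, 0.0443]
tcp_rot: [[0.98, -0.198, -0.0], [-0.198, -0.98, 0.0], [-0.0, 0.0, -1.0]]
wrist_force: [0.6, -0.5, -1.3]
width: 0.0274
```

```bash
python3 st.py;python3 tube.py | head -14
```

```text
t 25.2 nose rel mouth mm x,y,z -4.74 -2.22 -10.7 | heading rel 1.19 pitch -0.0 | F tool [0.69 0.42 1.28] T [-0.1   0.11 -0.03] w 27.4 tcp z 0.0443
36 215.5 286.6 [-98.46  -0.53 -23.49]
44 215.7 286.2 [-95.65  -0.57 -23.29]
52 216.0 285.8 [-92.79  -0.59 -23.04]
60 216.4 285.5 [-89.89  -0.58 -22.7 ]
68 216.8 285.3 [-86.89  -0.53 -22.64]
76 216.7 285.2 [-83.72  -0.56 -23.61]
84 217.0 284.9 [-80.66  -0.57 -23.39]
92 217.8 284.4 [-77.61  -0.52 -22.05]
100 217.9 283.9 [-74.4   -0.6  -21.97]
108 218.3 284.0 [-71.13  -0.48 -22.19]
116 218.2 283.6 [-67.82  -0.58 -22.56]
124 218.6 282.9 [-64.41  -0.65 -21.51]
132 218.7 283.1 [-61.06  -0.6  -22.73]
140 218.8 282.9 [-57.62  -0.63 -23.02]
```

Emit:
move_arm(commands=[{"tx":0,"ty":0,"tz":-0.15,"yaw":0},{"tx":0,"ty":0,"tz":-0.15,"yaw":0},{"tx":0,"ty":0,"tz":-0.1,"yaw":0},{"tx":0,"ty":0,"tz":0,"yaw":0}])

```text
t: 25.75
tool_pos: [0.6109, -0.0264, 0.0483]
tcp_rot: [[0.98, -0.197, -0.001], [-0.197, -0.98, 0.0], [-0.001, 0.0, -1.0]]
wrist_force: [0.3, -0.9, -3.1]
width: 0.0271
```

```bash
python3 st.py;python3 tube.py | head -14
```

```text
t 25.75 nose rel mouth mm x,y,z -4.85 -2.24 -6.73 | heading rel 1.19 pitch -0.01 | F tool [0.42 0.79 3.14] T [-0.22  0.07  0.03] w 27.1 tcp z 0.0483
36 217.2 286.2 [-99.38  -0.27 -19.7 ]
44 216.8 286.1 [-96.1   -0.37 -21.26]
52 216.9 285.9 [-93.07  -0.41 -21.64]
60 217.4 285.4 [-90.23  -0.4  -20.72]
68 217.5 285.3 [-87.1   -0.41 -21.29]
76 218.2 285.0 [-84.1   -0.31 -20.47]
84 218.2 284.7 [-80.92  -0.36 -20.79]
92 218.5 283.9 [-77.79  -0.48 -19.69]
100 218.8 283.8 [-74.5   -0.44 -19.88]
108 219.0 283.9 [-71.17  -0.37 -20.78]
116 219.5 284.0 [-67.82  -0.24 -20.94]
124 219.0 283.0 [-64.42  -0.57 -20.97]
132 219.7 282.9 [-60.93  -0.44 -20.51]
140 220.2 282.6 [-57.32  -0.37 -19.76]
```

Emit:
move_arm(commands=[{"tx":0,"ty":0,"tz":-0.1,"yaw":0},{"tx":0,"ty":0,"tz":-0.1,"yaw":0},{"tx":0,"ty":0,"tz":0,"yaw":0}])

```text
t: 26.18
tool_pos: [0.611, -0.0264, 0.0504]
tcp_rot: [[0.98, -0.197, -0.0], [-0.197, -0.98, 0.0], [-0.0, 0.0, -1.0]]
wrist_force: [0.8, -1.0, -3.5]
width: 0.0271
```

```bash
python3 st.py;python3 tube.py | head -14
```

```text
t 26.18 nose rel mouth mm x,y,z -4.77 -2.23 -4.65 | heading rel 1.19 pitch -0.0 | F tool [1.02 0.84 3.51] T [-0.27  0.06  0.01] w 27.1 tcp z 0.0504
36 216.8 285.9 [-99.29  -0.4  -20.09]
44 216.8 285.8 [-96.2   -0.43 -20.77]
52 217.0 285.4 [-93.26  -0.46 -20.62]
60 217.5 284.8 [-90.43  -0.48 -19.53]
68 217.7 284.8 [-87.26  -0.45 -20.11]
76 217.8 284.7 [-84.08  -0.44 -20.6 ]
84 218.2 284.3 [-80.98  -0.43 -20.06]
92 217.9 284.1 [-77.67  -0.54 -21.37]
100 219.0 283.6 [-74.52  -0.4  -19.31]
108 218.8 283.6 [-71.16  -0.48 -20.6 ]
116 219.4 283.3 [-67.79  -0.39 -19.76]
124 219.7 282.9 [-64.34  -0.42 -19.53]
132 220.0 282.7 [-60.84  -0.38 -19.53]
140 220.0 282.5 [-57.34  -0.44 -20.  ]
```

Emit:
move_arm(commands=[{"tx":0,"ty":0,"tz":-0.1,"yaw":0},{"tx":0,"ty":0,"tz":-0.05,"yaw":0},{"tx":0,"ty":0,"tz":0,"yaw":0}])

```text
t: 26.6
tool_pos: [0.6111, -0.0264, 0.0518]
tcp_rot: [[0.98, -0.198, -0.0], [-0.198, -0.98, 0.0], [-0.0, 0.0, -1.0]]
wrist_force: [-0.9, -0.7, -4.3]
width: 0.0276
```

```bash
python3 st.py;python3 tube.py | head -14
```

```text
t 26.6 nose rel mouth mm x,y,z -4.74 -2.24 -3.15 | heading rel 1.19 pitch -0.0 | F tool [-0.7   0.86  4.27] T [-0.25  0.05 -0.04] w 27.6 tcp z 0.0518
36 216.9 285.8 [-99.39  -0.44 -19.58]
44 217.0 285.6 [-96.34  -0.44 -20.06]
52 217.5 285.0 [-93.57  -0.47 -18.93]
60 217.5 284.8 [-90.43  -0.51 -19.46]
68 217.9 284.6 [-87.35  -0.48 -19.39]
76 218.2 284.5 [-84.19  -0.42 -19.59]
84 218.0 283.9 [-81.01  -0.6  -19.66]
92 218.8 284.0 [-77.8   -0.39 -19.28]
100 219.0 283.3 [-74.54  -0.51 -18.6 ]
108 218.9 283.2 [-71.17  -0.55 -19.62]
116 219.0 283.3 [-67.81  -0.51 -20.59]
124 219.6 282.9 [-64.35  -0.47 -19.66]
132 219.7 282.6 [-60.86  -0.52 -19.68]
140 219.8 282.1 [-57.3   -0.59 -19.6 ]
```

The tube is level again and the lateral load is small. I'll firm up the grip and press in gently, following the bore's slight rise.

Emit:
move_arm(commands=[{"tx":0,"ty":0,"tz":0,"yaw":0},{"tx":0,"ty":-0.2,"tz":0,"yaw":0},{"tx":0,"ty":-0.3,"tz":0,"yaw":0},{"tx":0,"ty":-0.3,"tz":-0.02,"yaw":0}], squeeze=35)

```text
t: 27.15
tool_pos: [0.6122, -0.0215, 0.052]
tcp_rot: [[0.98, -0.198, -0.002], [-0.198, -0.98, -0.005], [-0.0, 0.006, -1.0]]
wrist_force: [-1.3, -8.3, -5.1]
width: 0.0271
```

```bash
python3 st.py
```

```text
t 27.15 nose rel mouth mm x,y,z -4.42 2.84 -3.57 | heading rel 1.24 pitch -0.33 | F tool [0.34 8.38 5.15] T [-1.46  0.04 -0.03] w 27.1 tcp z 0.052
```

Emit:
move_arm(commands=[{"tx":0,"ty":-0.3,"tz":0,"yaw":0},{"tx":0,"ty":-0.3,"tz":-0.02,"yaw":0},{"tx":0,"ty":-0.3,"tz":0,"yaw":0}])

```text
t: 27.52
tool_pos: [0.6139, -0.0128, 0.0521]
tcp_rot: [[0.98, -0.199, -0.002], [-0.199, -0.98, -0.005], [-0.001, 0.006, -1.0]]
wrist_force: [-1.7, -8.6, -4.7]
width: 0.0271
```

```bash
python3 st.py; python3 tube.py|head -14
```

```text
t 27.52 nose rel mouth mm x,y,z -4.25 11.76 -3.46 | heading rel 1.25 pitch -0.33 | F tool [0.04 8.79 4.75] T [-1.44  0.02 -0.06] w 27.1 tcp z 0.0521
36 230.5 274.0 [-115.57    0.49   51.95]
44 215.8 285.1 [-95.4   -0.77 -21.04]
52 217.0 282.7 [-93.51  -1.02 -15.39]
60 217.7 285.1 [-89.67  -0.38 -19.64]
68 217.7 284.7 [-86.58  -0.47 -19.76]
76 218.2 284.1 [-83.57  -0.47 -18.75]
84 218.5 283.9 [-80.37  -0.45 -18.68]
92 218.0 283.8 [-77.02  -0.6  -20.31]
100 218.6 283.7 [-73.77  -0.49 -20.07]
108 218.8 283.3 [-70.46  -0.52 -19.79]
116 219.3 282.9 [-67.07  -0.51 -19.11]
124 219.7 282.6 [-63.61  -0.48 -18.88]
132 220.0 282.7 [-60.13  -0.4  -19.27]
140 220.0 282.3 [-56.6   -0.49 -19.54]
```

Emit:
move_arm(commands=[{"tx":0,"ty":-0.4,"tz":-0.02,"yaw":0},{"tx":0,"ty":-0.4,"tz":0,"yaw":0},{"tx":0,"ty":-0.4,"tz":-0.02,"yaw":0},{"tx":0,"ty":-0.4,"tz":0,"yaw":0}])

```text
t: 28.08
tool_pos: [0.617, 0.003, 0.0523]
tcp_rot: [[0.98, -0.199, -0.002], [-0.199, -0.98, -0.005], [-0.001, 0.006, -1.0]]
wrist_force: [-1.5, -8.7, -4.6]
width: 0.0266
```

```bash
python3 st.py
```

```text
t 28.07 nose rel mouth mm x,y,z -3.97 27.82 -3.27 | heading rel 1.26 pitch -0.32 | F tool [0.21 8.77 4.64] T [-1.38  0.05 -0.  ] w 26.6 tcp z 0.0523
```

Emit:
move_arm(commands=[{"tx":0,"ty":-0.4,"tz":-0.01,"yaw":0},{"tx":0,"ty":-0.4,"tz":-0.01,"yaw":0},{"tx":0,"ty":-0.4,"tz":-0.01,"yaw":0},{"tx":0,"ty":-0.4,"tz":-0.01,"yaw":0}])

```text
t: 28.58
tool_pos: [0.6201, 0.0187, 0.0525]
tcp_rot: [[0.98, -0.199, -0.002], [-0.199, -0.98, -0.005], [-0.001, 0.006, -1.0]]
wrist_force: [-1.1, -7.9, -4.9]
width: 0.0269
```

```bash
python3 st.py
python3 - <<'E'
from h import *
c=Cam("wrist");c.save("w14.png",None,1.5)
E
```

```text
t 28.57 nose rel mouth mm x,y,z -3.68 43.84 -3.11 | heading rel 1.26 pitch -0.32 | F tool [0.49 7.97 4.94] T [-1.33  0.1   0.02] w 26.9 tcp z 0.0525
```

View pics/w14.png

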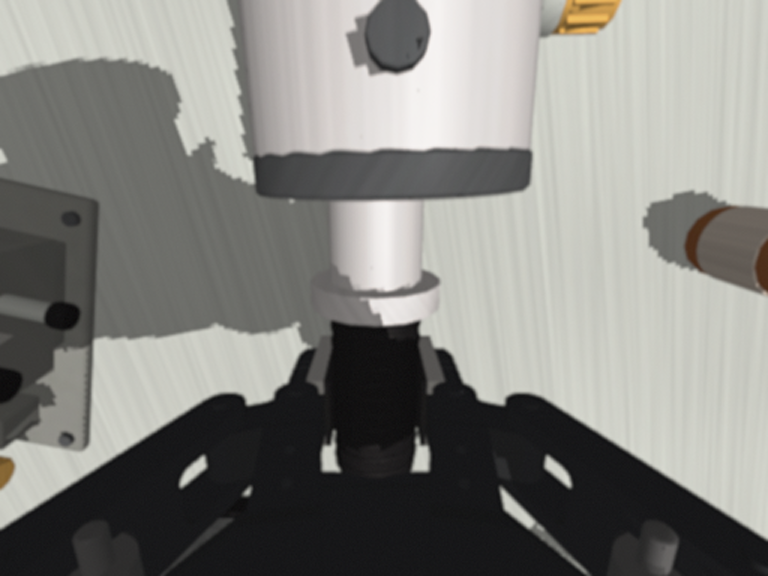

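Emit:
move_arm(commands=[{"tx":0,"ty":-0.4,"tz":-0.01,"yaw":0},{"tx":0,"ty":-0.4,"tz":-0.01,"yaw":0},{"tx":0,"ty":-0.4,"tz":-0.01,"yaw":0},{"tx":0,"ty":-0.4,"tz":-0.01,"yaw":0},{"tx":0,"ty":-0.3,"tz":0,"yaw":0}])

```text
t: 29.25
tool_pos: [0.6238, 0.0374, 0.0526]
tcp_rot: [[0.98, -0.199, -0.003], [-0.199, -0.98, -0.005], [-0.002, 0.006, -1.0]]
wrist_force: [-1.1, -7.7, -5.8]
width: 0.0268
```

```bash
python3 st.py
python3 - <<'E'
from h import *
c=Cam("wrist");c.save("w15.png",(150,80,350,260),4)
E
```

```text
t 29.25 nose rel mouth mm x,y,z -3.35 62.89 -2.95 | heading rel 1.26 pitch -0.32 | F tool [0.42 7.71 5.83] T [-1.37  0.1   0.03] w 26.8 tcp z 0.0526
```

View pics/w15.png

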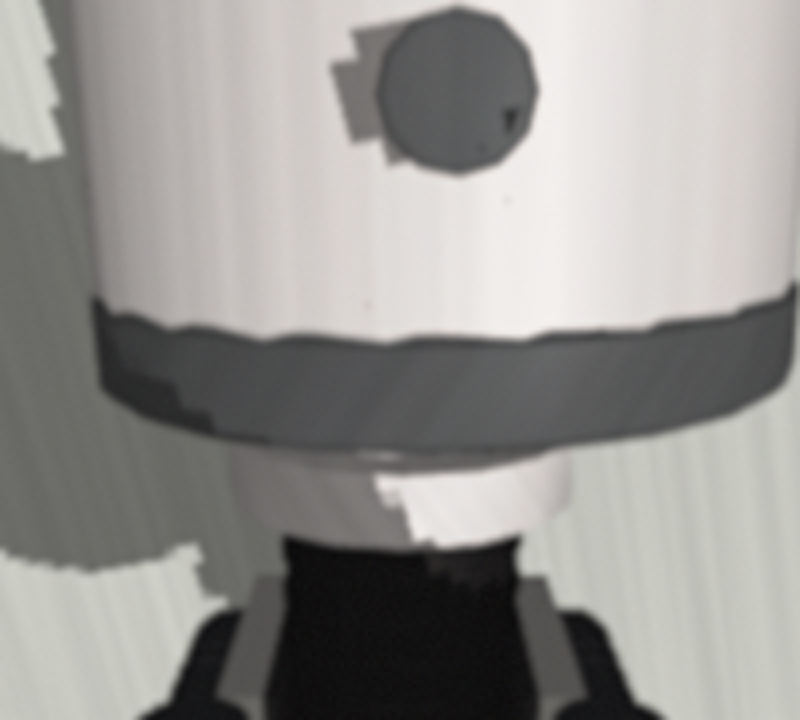

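Emit:
move_arm(commands=[{"tx":0,"ty":-0.2,"tz":0,"yaw":0},{"tx":0,"ty":-0.2,"tz":0,"yaw":0},{"tx":0,"ty":-0.15,"tz":0,"yaw":0},{"tx":0,"ty":0,"tz":0,"yaw":0}])

```text
t: 29.8
tool_pos: [0.6249, 0.0433, 0.0526]
tcp_rot: [[0.98, -0.199, -0.002], [-0.199, -0.98, -0.004], [-0.001, 0.004, -1.0]]
wrist_force: [0.4, -7.1, -6.7]
width: 0.0269
```

```bash
python3 st.py
```

```text
t 29.8 nose rel mouth mm x,y,z -3.27 68.87 -2.87 | heading rel 1.26 pitch -0.25 | F tool [1.8  6.81 6.68] T [-1.14  0.14  0.01] w 26.9 tcp z 0.0526
```

Emit:
move_arm(commands=[{"tx":0,"ty":-0.1,"tz":0.05,"yaw":0},{"tx":0,"ty":-0.1,"tz":0,"yaw":0},{"tx":0,"ty":-0.1,"tz":0,"yaw":0}])

```text
t: 30.18
tool_pos: [0.6251, 0.0442, 0.0521]
tcp_rot: [[0.98, -0.199, -0.004], [-0.199, -0.98, -0.008], [-0.002, 0.009, -1.0]]
wrist_force: [-3.1, -13.0, -6.0]
width: 0.0269
```

```bash
python3 st.py
```

```text
t 30.18 nose rel mouth mm x,y,z -3.2 69.84 -3.83 | heading rel 1.28 pitch -0.49 | F tool [-0.43 13.29  6.16] T [-2.04  0.08 -0.05] w 26.9 tcp z 0.0521
```

Emit:
move_arm(commands=[{"tx":0,"ty":-0.1,"tz":0,"yaw":0},{"tx":0,"ty":0,"tz":0,"yaw":0}])

```text
t: 30.42
tool_pos: [0.6251, 0.0442, 0.052]
tcp_rot: [[0.98, -0.199, -0.004], [-0.199, -0.98, -0.009], [-0.002, 0.01, -1.0]]
wrist_force: [-2.2, -13.0, -6.1]
width: 0.0271
```

```bash
python3 st.py
python3 - <<'E'
from h import *
c=Cam("wrist");c.save("w16.png",(150,80,350,260),4)
a=Cam("scene");a.save("sc16.png",(200,190,280,270),7)
E
```

```text
t 30.43 nose rel mouth mm x,y,z -3.18 69.88 -4.06 | heading rel 1.3 pitch -0.58 | F tool [ 0.5  13.15  6.25] T [-2.15  0.04 -0.05] w 27.1 tcp z 0.052
```

View pics/w16.png

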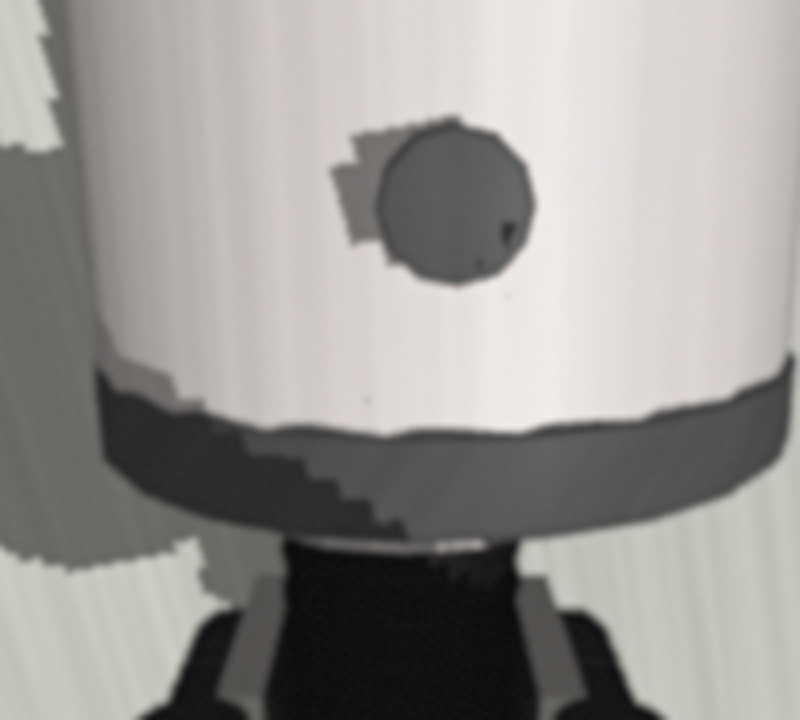

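View pics/sc16.png

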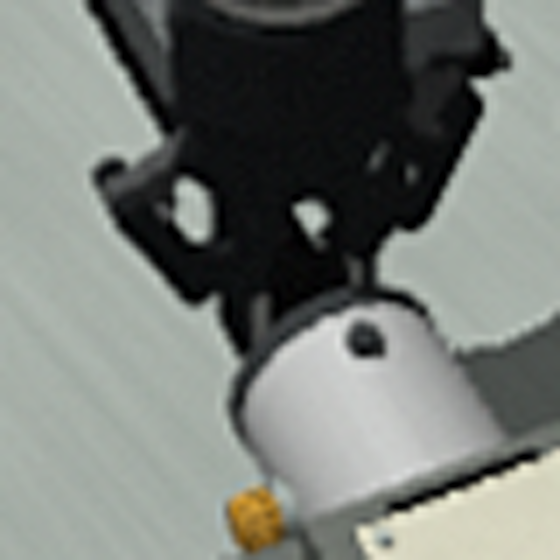

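Emit:
move_arm(commands=[{"tx":0,"ty":-0.15,"tz":0,"yaw":0},{"tx":0,"ty":-0.1,"tz":0,"yaw":0},{"tx":0,"ty":0,"tz":0,"yaw":0}], squeeze=50)

```text
t: 30.9
tool_pos: [0.6251, 0.0442, 0.0519]
tcp_rot: [[0.98, -0.2, -0.006], [-0.2, -0.98, -0.014], [-0.003, 0.014, -1.0]]
wrist_force: [-4.2, -18.7, -5.3]
width: 0.0269
```

```bash
python3 st.py
```

```text
t 30.9 nose rel mouth mm x,y,z -3.06 69.97 -4.66 | heading rel 1.34 pitch -0.83 | F tool [-0.32 19.03  5.61] T [-2.9   0.07 -0.13] w 26.9 tcp z 0.0519
```

Hard stop: 19 N with no further travel, so the collar is seated. I ease the preload and let go.

Emit:
move_arm(commands=[{"tx":0,"ty":0.2,"tz":0,"yaw":0},{"tx":0,"ty":0.2,"tz":0,"yaw":0},{"tx":0,"ty":0,"tz":0,"yaw":0}], squeeze=30)

```text
t: 31.28
tool_pos: [0.6252, 0.0442, 0.0522]
tcp_rot: [[0.98, -0.199, -0.003], [-0.199, -0.98, -0.006], [-0.002, 0.007, -1.0]]
wrist_force: [-0.7, -10.4, -6.3]
width: 0.0267
```

```bash
python3 st.py
```

```text
t 31.27 nose rel mouth mm x,y,z -3.12 69.81 -3.57 | heading rel 1.3 pitch -0.39 | F tool [ 1.44 10.29  6.39] T [-1.58  0.09 -0.03] w 26.7 tcp z 0.0522
```

Emit:
move_arm(commands=[{"tx":0,"ty":0.2,"tz":0.05,"yaw":0},{"tx":0,"ty":0,"tz":0.05,"yaw":0},{"tx":0,"ty":0,"tz":0,"yaw":0}])

```text
t: 31.65
tool_pos: [0.6253, 0.0442, 0.0516]
tcp_rot: [[0.98, -0.198, -0.001], [-0.198, -0.98, -0.004], [-0.001, 0.004, -1.0]]
wrist_force: [-1.8, -6.2, -5.1]
width: 0.0265
```

```bash
python3 st.py
```

```text
t 31.65 nose rel mouth mm x,y,z -3.1 69.76 -3.77 | heading rel 1.24 pitch -0.21 | F tool [-0.5   6.45  5.1 ] T [-1.12  0.06 -0.01] w 26.5 tcp z 0.0516
```

Emit:
move_arm(commands=[{"tx":0,"ty":0,"tz":0,"yaw":0},{"tx":0,"ty":0,"tz":0,"yaw":0},{"tx":0,"ty":0,"tz":0,"yaw":0},{"tx":0,"ty":0,"tz":0,"yaw":0},{"tx":0,"ty":0,"tz":0,"yaw":0}], jaw=8.4)

```text
t: 32.28
tool_pos: [0.6258, 0.0464, 0.0522]
tcp_rot: [[0.98, -0.197, 0.0], [-0.197, -0.98, 0.0], [0.0, -0.0, -1.0]]
wrist_force: [0.1, -0.7, 0.6]
width: 0.0843
```

```bash
python3 st.py
python3 - <<'E'
from h import *
c=Cam("wrist");c.save("w17.png",None,1.5)
E
```

```text
t 32.27 nose rel mouth mm x,y,z -3.11 72.02 -2.76 | heading rel 1.18 pitch 0.02 | F tool [ 0.26  0.67 -0.55] T [-0.01 -0.   -0.05] w 84.3 tcp z 0.0522
```

View pics/w17.png

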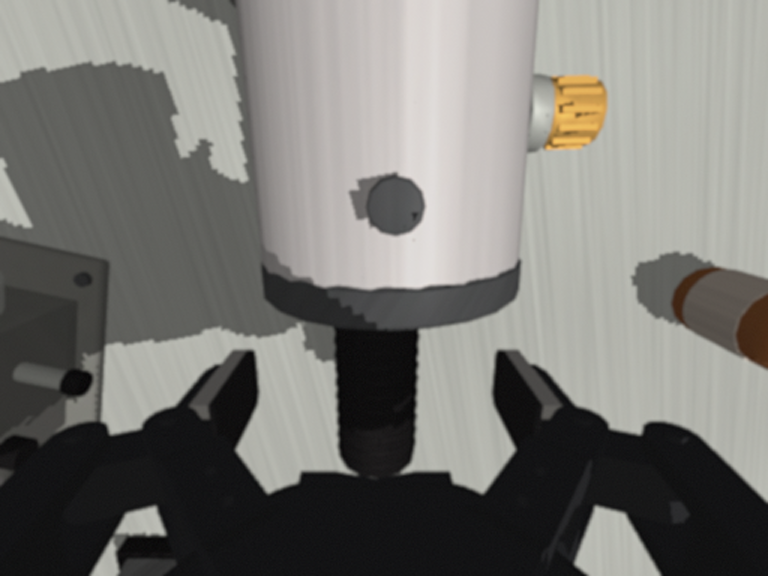

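Emit:
move_arm(commands=[{"tx":0,"ty":2,"tz":0,"yaw":0},{"tx":0,"ty":3,"tz":0,"yaw":0},{"tx":0,"ty":3,"tz":0,"yaw":0},{"tx":0,"ty":2,"tz":-1,"yaw":0},{"tx":0,"ty":0,"tz":0,"yaw":0}])

```text
t: 32.95
tool_pos: [0.6067, -0.0538, 0.0638]
tcp_rot: [[0.98, -0.2, 0.003], [-0.2, -0.98, -0.0], [0.003, -0.0, -1.0]]
wrist_force: [0.0, -0.3, -0.4]
width: 0.0841
```

```bash
python3 st.py
python3 - <<'E'
from h import *
c=Cam("wrist");c.save("w18.png",(120,0,390,180),2.9)
np.savez("w18.npz",img=c.img,R=c.R,t=c.t,K=c.K)
a=Cam("scene");a.save("sc18.png",(190,180,290,280),6)
b=Cam("side");b.save("sd18.png",(240,130,320,210),7)
E
```

```text
t 32.95 nose rel mouth mm x,y,z -3.92 -30.0 8.8 | heading rel 1.36 pitch 0.01 | F tool [0.1  0.25 0.37] T [ 0.01  0.01 -0.04] w 84.1 tcp z 0.0638
```

View pics/w18.png

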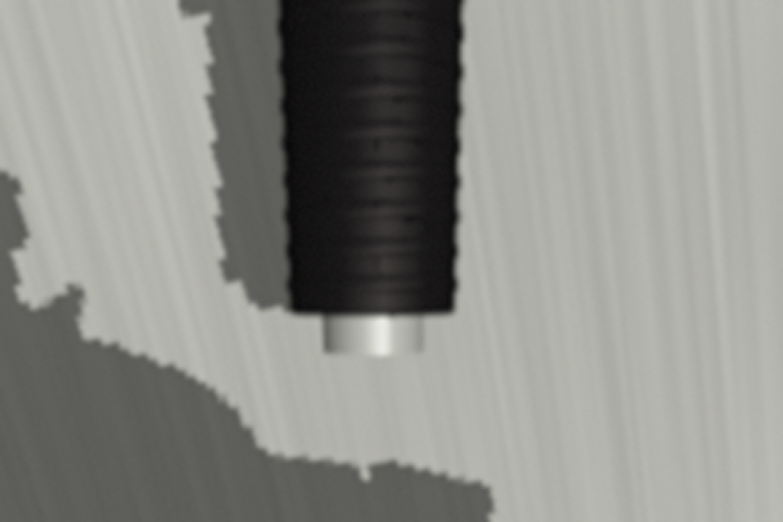

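View pics/sc18.png

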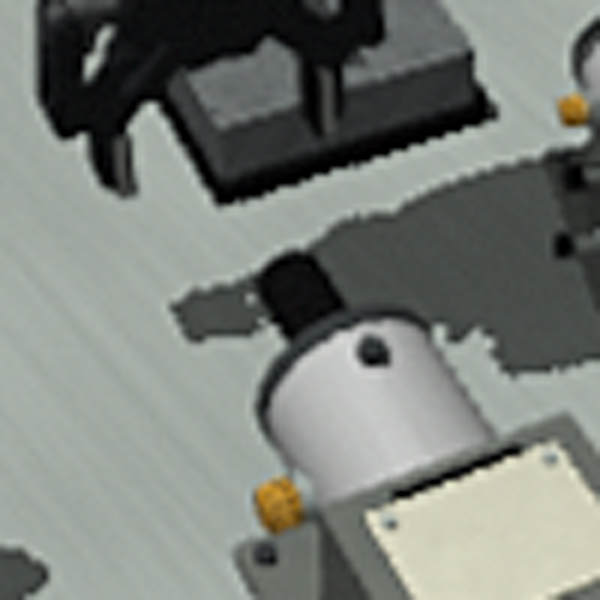

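View pics/sd18.png

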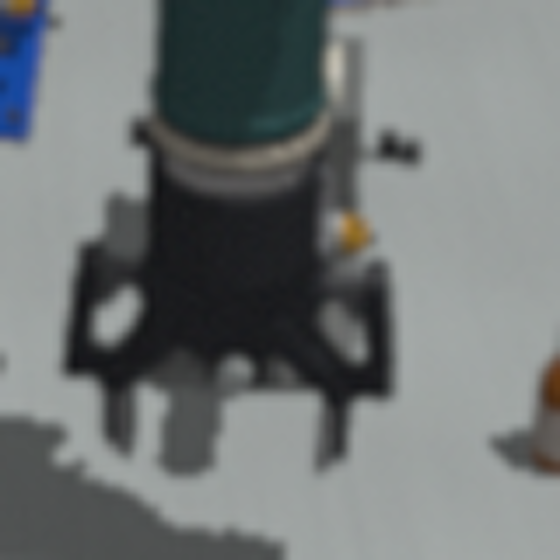

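Run:
```python
from h import *
d=np.load("w18.npz");R,t,K=d["R"],d["t"],d["K"];C=-R.T@t
y=np.radians(-10.2);xh=np.array([np.cos(y),np.sin(y),0]);yh=np.array([-np.sin(y),np.cos(y),0])
def pl(u,v,z):
    r=R.T@np.linalg.inv(K)@np.array([u,v,1.]);P=C+r*(z-C[2])/r[2];return (P@xh-.612)*1e3,(P@yh-.1915)*1e3
for z in (.068,.072,.076): print(z,"black end",pl(120+372/2.9,311/2.9,z+.0135),"stub end",pl(120+372/2.9,354/2.9,z+.008),pl(120+372/2.9,354/2.9,z))
```

```text
0.068 black end (np.float64(-5.446897829170627), np.float64(-65.4720495700219)) stub end (np.float64(-5.642944239358627), np.float64(-72.08378347209333)) (np.float64(-5.679606624482192), np.float64(-72.3918787758139))
0.072 black end (np.float64(-5.434009062305178), np.float64(-65.5218819943004)) stub end (np.float64(-5.624613046796845), np.float64(-71.92973582023308)) (np.float64(-5.6612754319204095), np.float64(-72.23783112395363))
0.076 black end (np.float64(-5.42112029543973), np.float64(-65.57171441857886)) stub end (np.float64(-5.606281854235062), np.float64(-71.77568816837278)) (np.float64(-5.642944239358627), np.float64(-72.08378347209333))
```

The rear ends measure at -65.5 and -72.0 mm from the face (expected -66 and -72), so the collar is home. I'll move clear and take a last look.

Emit:
move_arm(commands=[{"tx":0,"ty":2,"tz":-4,"yaw":0},{"tx":-2,"ty":2,"tz":-4,"yaw":0},{"tx":-4,"ty":2,"tz":-4,"yaw":0},{"tx":-4,"ty":0,"tz":-3,"yaw":0},{"tx":0,"ty":0,"tz":0,"yaw":0}])

```text
t: 33.72
tool_pos: [0.4963, -0.0901, 0.2161]
tcp_rot: [[0.981, -0.196, 0.007], [-0.196, -0.981, -0.002], [0.008, 0.0, -1.0]]
wrist_force: [0.3, -0.2, 0.0]
width: 0.084
```

Emit:
move_arm(commands=[{"tx":0,"ty":0,"tz":0,"yaw":0},{"tx":0,"ty":0,"tz":0,"yaw":0},{"tx":0,"ty":0,"tz":0,"yaw":0}])

```text
t: 34.1
tool_pos: [0.4963, -0.0906, 0.2104]
tcp_rot: [[0.98, -0.197, -0.003], [-0.197, -0.98, 0.001], [-0.003, -0.0, -1.0]]
wrist_force: [0.9, -0.9, 0.8]
width: 0.0839
```

Run:
```python
from h import *
b=Cam("side");b.save("sd19.png",(170,100,370,290),3)
c=Cam("wrist");c.save("w19.png",None,1.5)
o=manip.observe();print(o["t"],o["qvel"])
```

```text
34.2 [-0.00043089 -0.00782084 -0.0010854   0.00128217  0.00324466 -0.00031288]
```

View pics/sd19.png

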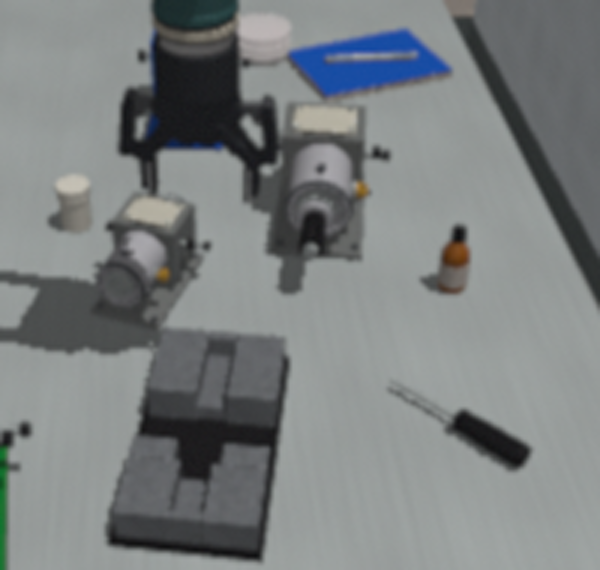

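View pics/w19.png

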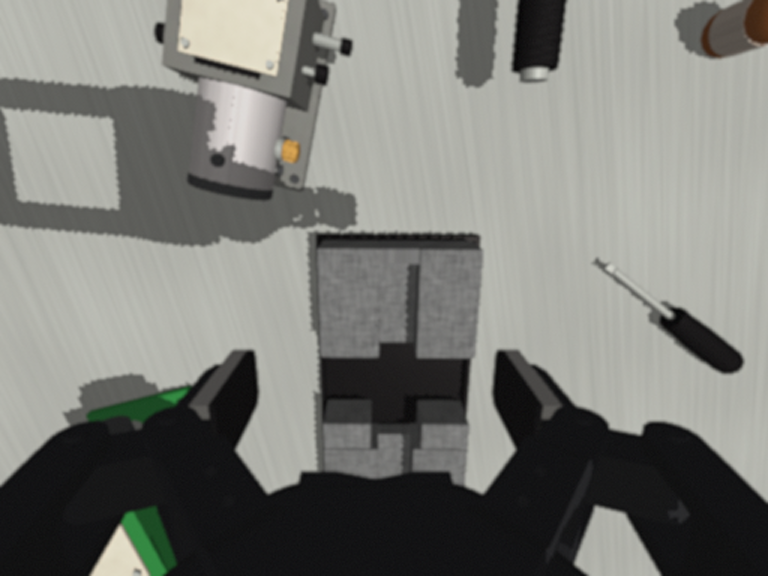

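The tube sits in the large grey housing at (315,225) with only the black rear end showing. The pot, bottle and screwdriver look to be where they started, and the arm is clear. Handing in.

```bash
python3 -c "
from workcell import manip
print(manip.hand_in())"
```

```text
the job is handed in; nothing more can be done
None
```

The collimator tube is in the large grey housing with its collar seated on the end face, and I handed the job in at about 34 s. Hand-in gives no verdict, so everything below rests on my own checks.

**What I did**
- I lifted the tube at the cut-out and felt for the bore. My first reading of its height was wrong, so the nose rested on the sleeve's face at about 6 N until I took a better picture. The bore was about 3.6 mm to -x and 1.6 mm low.
- I slid the nose in about 78 mm and let go; the tube stayed there by itself.
- I gripped it again on the ribbed rear end about 35 mm behind the collar's seating face, raised it level and pressed it home with 8–9 N of drag. It met a hard stop: at 19 N it went no further.
- I then eased off, let go and moved the arm clear.

**Last checks**
- **Seating:** the rear end and stub measured 65.5 and 72.0 mm from the end face (66 and 72 expected), so the collar is home within about 1 mm.
- **Bench:** the pot, bottle and screwdriver look to be where they started. The stage insert was out of view in the last pictures, so I did not re-check it.
- **Disagreements:** two of my estimates of the bore height differed before the better picture settled it. After the halfway release the tube measured about 7 mm low near the mouth, more than the fit should allow. It came back to within about 2 mm of the bore line once raised, and I did not find the cause.

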